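Aim the misting nozzles for a test spray

ROBOT

A 7-joint arm with a two-finger parallel gripper is mounted at the origin on the work surface. World frame = base frame: x ahead of the robot, y to its left, z up, the work surface at z = 0. Lengths are in m, angles in rad, forces in N, time in s.
With the tool pointing down it reaches from about 0.4 to 0.85 m from the base axis. Payload 10.4 kg.
Tool frame: the origin (TCP) lies between the finger pads, 19 mm behind the fingertips; this is the grasp point; x points along the fingers, y is the direction in which the jaws open and shut, and the axes are right-handed (so a half turn about x gives the same grasp; the last joint's range is limited). The gripper opens to 85 mm and grips with 20 to 120 N. Pads are 22 mm wide; open, the fingers measure 114 mm over their backs; the gripper's body (76 mm by 85 mm) begins 54 mm behind the grasp point. The pads swing forward as they close: fully open they stand 13 mm farther back than shut.
Start: joints at [-1.266, 0.332, -0.065, 1.46, 0.022, 1.35, -0.088], TCP at [0.201, 0.592, 0.25] pointing down, gripper open.
Joint ranges: [-2.6, 2.6], [-0.5, 2.12], [-1.47, 1.34], [0.16, 2.42], [-1.27, 4.41], [0.06, 2.06], [-2.6, 2.6]. Speed limits (rad/s): [2.22, 2.22, 2.79, 2.79, 3.14, 3.14, 3.14].

INTERFACE

Orientations are given as a unit quaternion [x, y, z, w].
In Python, from workcell import monitor, viewer, manip gives the robot as it stands. The module is installed in compiled form; this text tells all that it offers.
- The arm moves only by the tool send_rows, never from a script. Its arguments are lists of equal length, an entry for each row: "grip": the closure in counts, from 0 (fully open) to 255 (shut); "offset": the shift along the tool's x, y, z in mm, a list of three; "twist": the turn about the tool's x in degrees. In form: {"grip": [grip, ...], "offset": [[tx, ty, tz], ...], "twist": [twist, ...]}. A call has exactly 5 rows; each row is the pose to reach, as a shift and turn from the pose commanded when the call began, along the tool's axes at that moment; what a row does not reach only later rows make up. A row lasts 1/12 s, in which the tool goes at most 41.7 mm and 7.16 degrees, less where a joint would pass 70% of its speed; a pose out of reach is approached as far as the arm can. A call with a gripper value outside its range is refused whole. The fingers move at their own pace and stop on an object; "newtons" is the grip in N (left out, the last holds). Time passes only in rows, so rows that repeat a pose let the fingers close, or fill a call up. It gives the time, the measured TCP pose, the force and the opening at its end, in the units of the state.
- monitor.get_obs(): the state, without advancing time (a new reading comes with each control period).
- viewer.camera(name): name is "side" or "top" or "wrist"; returns (picture, depth): 420x560x3 uint8, blue, green, red; 420x560 float32, m along the optical axis (not along the pixel's ray), 0 where there is no reading.
- viewer.camera_model(name): a dict with "camera_matrix" (3x3 intrinsics, pixels), "R" (3x3) and "t" (3): a world point X has camera coordinates R X + t; the wrist camera has in their place "mount" (4x4, takes a point from camera to tool coordinates, whose origin is the TCP and whose axes are the tool frame's). Camera axes: x right, y down, z forward; pixel columns grow to the right and rows downward; lengths in m; the calibration is good to about 2 mm. A picture is of the moment at which its call begins: read the wrist's pose just before it. camera_model takes no time and is no camera call.
- manip.hand_in(): hands the job in, once; it reports no verdict.
Trained networks look in the newest picture that a camera, given by its name, has taken for a name from the list of things; names that differ only in an ending like _2 or _b are one class to them, and where a whole thing is asked for, a point or a joint stands for the part that bears it (a point fixed in the world has none). Each returns a list of dicts, best first, with "score" (0 to 1); they miss things now and then, are a little off and sometimes report something else, mostly with a low value. They report only what shows in the picture. A call takes as long as a camera call. They do not tell look-alikes from the thing itself.
- viewer.recognise(target, camera): "box" ([left, top, width, height] in pixels, round what is visible of it).
- viewer.regions_of(target, camera): "region" (420x560 bool, what is visible of it) and "box" ([left, top, width, height] in pixels, round what is visible of it).
- viewer.spot_point(target, camera): "position" ([column, row] in pixels: a listed point, or the origin of a listed thing).
The state is a dict: "clock": time; "joint_pos": joint angles; "joint_velocities": joint speeds; "tau": joint torques, N m; "position": TCP position; "ee_rot": TCP orientation; "ft_force": force on the tool from outside, world axes, zero at the start; "torque": the same for the moment, N m; "grip_width": opening from 0.0 (shut) to 1.0 (fully open).
Only numpy, scipy, OpenCV 4.12 (cv2) and the standard library are available. Lean on these libraries where they do the work, as an engineer would, in place of code of your own. Each camera call takes 0.05 s, during which the arm holds its last target.

TASK

Get the misting nozzles ready for a test spray: first take the tweezers off the white board and lay them flat in the round aluminium tray, inside its rim. Then stand every nozzle upright on a station of the board, one to a station and centred on its disc, turned so that its beak points at that station's black mark. When all are aimed, turn the pump's knob clockwise until it clicks over into its second position; leave the plain round plug and the small jar where they are, and set right any nozzle that gets knocked.

Things in the scene. Friction and masses are not known exactly. Their poses are not given: they have to be found in the camera images.
- nozzle1: misting nozzle (may be absent), about 120 g, upright: steel foot 40 mm across, 10 mm high, on it a round black body 32 mm across up to 48 mm, a small stud to 52 mm, and one level beak 12 mm thick, its end 36 mm from the axis, its centre 34 mm up. Origin: centre of the underside; z up, x towards the beak. Grip the black body 36 mm up, across the beak's direction
- tip1 (a point): end of nozzle1's beak, 36 mm from its axis, 34 mm above its underside
- nozzle2: misting nozzle (may be absent), about 120 g, upright: steel foot 40 mm across, 10 mm high, on it a round black body 32 mm across up to 48 mm, a small stud to 52 mm, and one level beak 12 mm thick, its end 36 mm from the axis, its centre 34 mm up. Origin: centre of the underside; z up, x towards the beak. Grip the black body 36 mm up, across the beak's direction
- tip2 (a point): end of nozzle2's beak, 36 mm from its axis, 34 mm above its underside
- nozzle3: misting nozzle (may be absent), about 120 g, upright: steel foot 40 mm across, 10 mm high, on it a round black body 32 mm across up to 48 mm, a small stud to 52 mm, and one level beak 12 mm thick, its end 36 mm from the axis, its centre 34 mm up. Origin: centre of the underside; z up, x towards the beak. Grip the black body 36 mm up, across the beak's direction
- tip3 (a point): end of nozzle3's beak, 36 mm from its axis, 34 mm above its underside
- nozzle4: misting nozzle (may be absent), about 120 g, upright: steel foot 40 mm across, 10 mm high, on it a round black body 32 mm across up to 48 mm, a small stud to 52 mm, and one level beak 12 mm thick, its end 36 mm from the axis, its centre 34 mm up. Origin: centre of the underside; z up, x towards the beak. Grip the black body 36 mm up, across the beak's direction
- tip4 (a point): end of nozzle4's beak, 36 mm from its axis, 34 mm above its underside
- dial1: station on the fixed flat white board (150 x 460 mm, top at height 12 mm; four stations in a row along it, about 95 mm apart): flush grey disc 52 mm across with one black mark, a bar 6 mm wide from 28 to 54 mm from the centre. Nothing stands proud. Origin: disc centre, on the board's top; x points at the black mark, z up
- dial2: station on the fixed flat white board (150 x 460 mm, top at height 12 mm; four stations in a row along it, about 95 mm apart): flush grey disc 52 mm across with one black mark, a bar 6 mm wide from 28 to 54 mm from the centre. Nothing stands proud. Origin: disc centre, on the board's top; x points at the black mark, z up
- dial3: station on the fixed flat white board (150 x 460 mm, top at height 12 mm; four stations in a row along it, about 95 mm apart): flush grey disc 52 mm across with one black mark, a bar 6 mm wide from 28 to 54 mm from the centre. Nothing stands proud. Origin: disc centre, on the board's top; x points at the black mark, z up
- dial4: station on the fixed flat white board (150 x 460 mm, top at height 12 mm; four stations in a row along it, about 95 mm apart): flush grey disc 52 mm across with one black mark, a bar 6 mm wide from 28 to 54 mm from the centre. Nothing stands proud. Origin: disc centre, on the board's top; x points at the black mark, z up
- tweezers: chrome tweezers lying flat, 45 g, rigid, 124 mm long, 10 mm high, 11 mm wide in the middle, a block 16 mm wide at the rear end. Origin: underside, middle of the length; x along the length towards the tips, z up
- tray: fixed round aluminium feeding tray, 200 mm across, floor 4 mm above the table, rim 14 mm high, inside 194 mm across. Origin: centre of its underside
- pump: fixed grey pump box 120 x 115 mm, 45 mm high, with the knob in the middle of its top; nothing else stands proud of the top.  Origin: centre of its underside
- pump_knob (a joint): angle of the pump's knob, rad, growing clockwise seen from above: 0 in its first position, 1.2 in its second, with a stop at each. A detent holds it in either: turning takes about 0.25 N m at first, falling to none at the crest at 0.6, past which it snaps on by itself to 1.2; let go before the crest it falls back
- pump_knob_grip (a point): grip point on the knob's axis, 82 mm above the table: the TCP goes here, fingers pointing down. The knob is an upright bar 42 mm long (its x), 14 mm thick (its y: close on this), top 89 mm above the table, on a disc whose top is 59 mm above the table; the axes turn with the knob
- plug: bystander, leave alone: plain round black plug without a beak, 36 mm across, 30 mm high; not a nozzle. Origin: centre of the underside
- jar: bystander, leave alone: small glass jar, 48 mm across, 55 mm high. Origin: centre of the underside
There are look-alikes about, which are no part of the job. What is shaped like the nozzle2 but green is not meant.

How it is judged:
On the way, in this order (a step that is already met when the one before it is completed fails the run):
1. the tweezers lie flat in the tray, let go (horizontal distance between tweezers and tray below 0.04 m and z of tweezers in the frame of tray below 0.018 m and (angle between tweezers's own z axis and vertical below 0.08 rad or angle between tweezers's own z axis and vertical above 3.06 rad) and contact force between the fingers and tweezers below 0.1 N), for 0.2 s.
2. every nozzle present stands upright on a station, its beak over the black mark (((horizontal distance between nozzle1 and dial1 below 0.009 m and x of tip1 in the frame of dial1 above 0.027 m and y of tip1 in the frame of dial1 between -0.008 and 0.008 m) or (horizontal distance between nozzle1 and dial2 below 0.009 m and x of tip1 in the frame of dial2 above 0.027 m and y of tip1 in the frame of dial2 between -0.008 and 0.008 m) or (horizontal distance between nozzle1 and dial3 below 0.009 m and x of tip1 in the frame of dial3 above 0.027 m and y of tip1 in the frame of dial3 between -0.008 and 0.008 m) or (horizontal distance between nozzle1 and dial4 below 0.009 m and x of tip1 in the frame of dial4 above 0.027 m and y of tip1 in the frame of dial4 between -0.008 and 0.008 m)) and angle between each of nozzle1, nozzle2, nozzle3, nozzle4's own z axis and vertical below 0.1 rad and height (world z) of nozzle1 between 0.008 and 0.017 m and ((horizontal distance between nozzle2 and dial1 below 0.009 m and x of tip2 in the frame of dial1 above 0.027 m and y of tip2 in the frame of dial1 between -0.008 and 0.008 m) or (horizontal distance between nozzle2 and dial2 below 0.009 m and x of tip2 in the frame of dial2 above 0.027 m and y of tip2 in the frame of dial2 between -0.008 and 0.008 m) or (horizontal distance between nozzle2 and dial3 below 0.009 m and x of tip2 in the frame of dial3 above 0.027 m and y of tip2 in the frame of dial3 between -0.008 and 0.008 m) or (horizontal distance between nozzle2 and dial4 below 0.009 m and x of tip2 in the frame of dial4 above 0.027 m and y of tip2 in the frame of dial4 between -0.008 and 0.008 m)) and height (world z) of nozzle2 between 0.008 and 0.017 m and ((horizontal distance between nozzle3 and dial1 below 0.009 m and x of tip3 in the frame of dial1 above 0.027 m and y of tip3 in the frame of dial1 between -0.008 and 0.008 m) or (horizontal distance between nozzle3 and dial2 below 0.009 m and x of tip3 in the frame of dial2 above 0.027 m and y of tip3 in the frame of dial2 between -0.008 and 0.008 m) or (horizontal distance between nozzle3 and dial3 below 0.009 m and x of tip3 in the frame of dial3 above 0.027 m and y of tip3 in the frame of dial3 between -0.008 and 0.008 m) or (horizontal distance between nozzle3 and dial4 below 0.009 m and x of tip3 in the frame of dial4 above 0.027 m and y of tip3 in the frame of dial4 between -0.008 and 0.008 m)) and height (world z) of nozzle3 between 0.008 and 0.017 m and ((horizontal distance between nozzle4 and dial1 below 0.009 m and x of tip4 in the frame of dial1 above 0.027 m and y of tip4 in the frame of dial1 between -0.008 and 0.008 m) or (horizontal distance between nozzle4 and dial2 below 0.009 m and x of tip4 in the frame of dial2 above 0.027 m and y of tip4 in the frame of dial2 between -0.008 and 0.008 m) or (horizontal distance between nozzle4 and dial3 below 0.009 m and x of tip4 in the frame of dial3 above 0.027 m and y of tip4 in the frame of dial3 between -0.008 and 0.008 m) or (horizontal distance between nozzle4 and dial4 below 0.009 m and x of tip4 in the frame of dial4 above 0.027 m and y of tip4 in the frame of dial4 between -0.008 and 0.008 m)) and height (world z) of nozzle4 between 0.008 and 0.017 m), for 0.3 s.
3. the knob has clicked over into its second position (value of joint pump_knob above 1 rad), for 0.2 s.
At the end, for the whole second after the job is handed in: Every nozzle upright on the board, axis within 9 mm of a station's centre, beak end within 8 mm sideways of the line from centre to mark; tweezers flat in the tray, middle within 40 mm of its centre; knob past 1.0 rad; all at rest and let go (all of step 1 and all of step 2 and value of joint pump_knob above 1 rad and linear speed of each of nozzle1, nozzle2, nozzle3, nozzle4, tweezers below 0.02 m/s); the robot touches nothing.
It fails at once if the plug or the jar is pushed more than 30 mm away (distance of any of plug, jar from where it was at the start of the episode above 0.03 m).
Of nozzle1, nozzle2, nozzle3, nozzle4 only 3 to 4 are there at a start; the rules pass over those that are not, and their reading is None.
At some moment in a run one of nozzle1, nozzle2, nozzle3, nozzle4 may be knocked a few centimetres aside while the robot is not near it.
It also fails if it takes over 210 s, if anything falls off the work surface, if the arm or the gripper's body presses on something with over 40 N, if the wrist force passes 120 N, or if a joint passes its speed limit or range.

## Working session

There is one attempt and no reset: what is moved stays moved. The work goes in short steps, Python scripts to look and compute and a tool call to move; the robot and the scene stay as the last step left them, time stands still between calls to the robot, and variables do not carry over. Pictures are saved under pics/ and viewed, and the job is handed in when it is done.

Besides the shell and the picture viewer there is one more tool, called after ">>>" as name(argument=value, ...), one argument or row to a line, values as JSON. send_rows: Moves the arm, as the interface text tells. Its arguments: {"type":"object","properties":{"grip":{"type":"array","items":{"type":"number"}},"offset":{"type":"array","items":{"type":"array","items":{"type":"number"}}},"twist":{"type":"array","items":{"type":"number"}},"newtons":{"type":"number"}},"required":["grip","offset","twist"]}

```bash
mkdir -p pics; cat > h.py <<'E'
import numpy as np, cv2
from workcell import monitor, viewer, manip
from scipy.spatial.transform import Rotation as Rn
def snap(n,f):
    o=monitor.get_obs(); im,d=viewer.camera(n); cv2.imwrite(f'pics/{f}.png',im); np.savez(f'/tmp/{f}.npz',im=im,d=d,p=o['position'],q=o['ee_rot']); return im,d,o
def cw(n,o=None):
    m=viewer.camera_model(n); K=np.array(m['camera_matrix'])
    if n=='wrist':
        T=np.eye(4);T[:3,:3]=Rn.from_quat(o['ee_rot']).as_matrix();T[:3,3]=o['position']
        M=T@np.array(m['mount']); return K,M[:3,:3],M[:3,3]
    R=np.array(m['R']);t=np.array(m['t']); return K,R.T,-R.T@t
def onz(n,px,z,o=None):
    K,R,c=cw(n,o); px=np.atleast_2d(px).astype(float)
    r=(R@np.linalg.inv(K)@np.c_[px,np.ones(len(px))].T).T
    return c+r*((z-c[2])/r[:,2])[:,None]
def cloud(n,d,o=None):
    K,R,c=cw(n,o); v,u=np.mgrid[:d.shape[0],:d.shape[1]]
    X=np.stack([(u-K[0,2])/K[0,0]*d,(v-K[1,2])/K[1,1]*d,d],-1)
    return X@R.T+c
def proj(n,X,o=None):
    K,R,c=cw(n,o); x=(np.atleast_2d(X)-c)@R; x=x@K.T; return x[:,:2]/x[:,2:]
E
python3 - <<'E'
from h import *
for n in ['top','side','wrist']: 
    im,d,o=snap(n,n+'0'); K,R,c=cw(n,o); print(n,K.tolist(),R.round(3).tolist(),c.round(3))
print(o)
E
```

```text
top [[466.9261638283964, 0.0, 287.7750804345193], [0.0, 466.9261638283964, 210.85575661091158], [0.0, 0.0, 1.0]] [[-0.025, -0.997, 0.074], [-1.0, 0.026, 0.005], [-0.007, -0.073, -0.997]] [0.379 0.01  1.14 ]
side [[433.3560257288922, 0.0, 284.4932393269965], [0.0, 433.3560257288922, 206.851476542047], [0.0, 0.0, 1.0]] [[0.952, -0.162, 0.26], [-0.306, -0.486, 0.819], [-0.006, -0.859, -0.512]] [ 0.189 -0.846  0.609]
wrist [[374.66576937820986, 0.0, 287.09445191537833], [0.0, 374.66576937820986, 207.5990369960738], [0.0, 0.0, 1.0]] [[0.322, 0.913, 0.251], [0.947, -0.31, -0.087], [-0.002, 0.266, -0.964]] [0.137 0.613 0.373]
{'clock': 0.1, 'joint_pos': array([-1.26561422,  0.33283182, -0.06467106,  1.46083463,  0.02160499,
        1.34991711, -0.08852961]), 'joint_velocities': array([ 4.99304127e-04, -2.08285342e-03, -1.44455954e-03, -1.98663829e-03,
       -6.83614336e-04, -5.83106844e-04,  2.89766048e-06]), 'tau': array([ 9.76592892e-04, -6.26741624e+01,  4.89165005e-02, -3.92431855e+01,
        1.63273030e-02,  6.85271967e-03,  3.35426159e-05]), 'position': array([0.20113551, 0.59142617, 0.2492918 ]), 'ee_rot': array([ 0.11492792,  0.69767859, -0.11583868,  0.69757978]), 'ft_force': array([-0.16395848, -0.2527207 ,  1.07259299]), 'torque': array([ 0.07989345, -0.01351027, -0.01889904]), 'grip_width': 1.001172844281512}
```

View pics/top0.png

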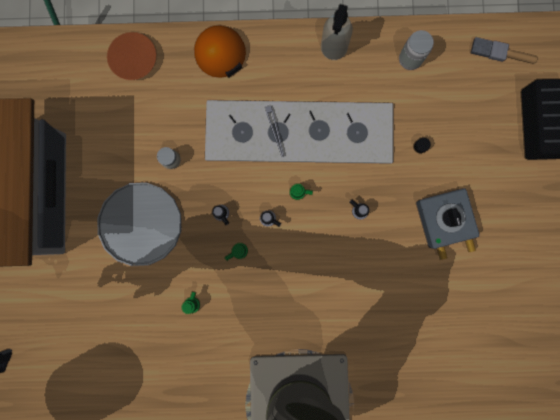

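View pics/side0.png

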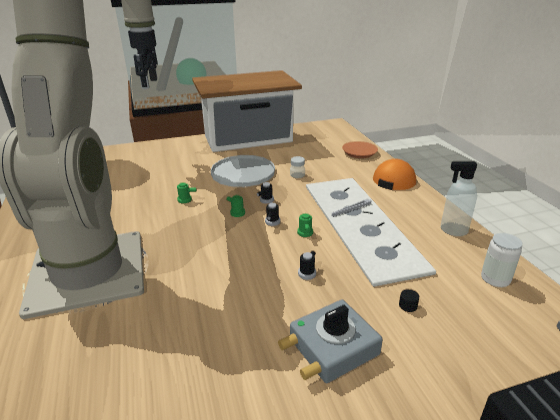

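View pics/wrist0.png

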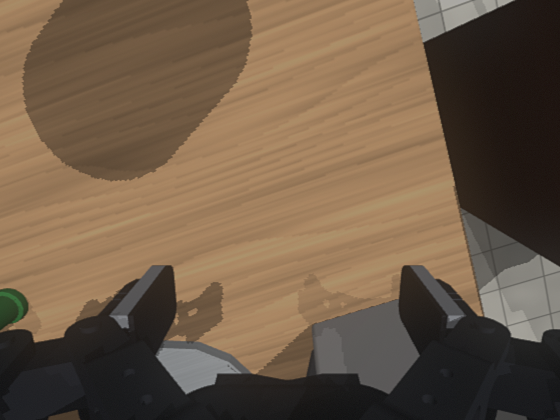

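```bash
python3 - <<'E'
from h import *
im=cv2.imread('pics/top0.png')
c=cv2.resize(im[90:270,190:400],None,fx=3.8,fy=3.3,interpolation=cv2.INTER_CUBIC)
c=cv2.resize(im[90:265,190:400],None,fx=3.4,fy=3.4,interpolation=cv2.INTER_CUBIC)
cv2.imwrite('pics/top0z.png',cv2.convertScaleAbs(c,alpha=1.5))
c=cv2.resize(im[170:270,400:500],None,fx=5,fy=5,interpolation=cv2.INTER_CUBIC)
cv2.imwrite('pics/pump0z.png',cv2.convertScaleAbs(c,alpha=1.5))
for n in ['nozzle1','dial1','tweezers','tray','pump','pump_knob_grip','plug','jar','tip1']:
  for cam in ['top']:
    print(n,cam,[(round(r['score'],2),np.round(r['position'],1).tolist(), onz(cam,r['position'],{'nozzle1':0,'dial1':.012,'tweezers':.012,'pump_knob_grip':.082,'tip1':.034}.get(n,0))[0].round(4).tolist()) for r in viewer.spot_point(n,cam)])
E
```

```text
nozzle1 top [(0.79, [239.7, 249.2], [0.3721, 0.1352, 0.0]), (0.78, [270.1, 217.4], [0.4477, 0.0594, 0.0]), (0.76, [295.9, 193.6], [0.5046, -0.0052, 0.0]), (0.73, [358.7, 211.3], [0.457, -0.1576, 0.0]), (0.67, [190.9, 307.0], [0.2359, 0.2556, 0.0]), (0.66, [221.5, 213.6], [0.4601, 0.1782, 0.0])]
dial1 top [(0.92, [319.4, 129.1], [0.6607, -0.067, 0.012]), (0.8, [241.5, 130.9], [0.6615, 0.1243, 0.012]), (0.66, [355.6, 131.8], [0.6516, -0.1554, 0.012]), (0.6, [269.0, 216.7], [0.4487, 0.0615, 0.012]), (0.59, [278.2, 133.0], [0.6538, 0.0343, 0.012])]
tweezers top [(0.68, [318.4, 129.8], [0.6591, -0.0645, 0.012]), (0.66, [275.8, 134.0], [0.6514, 0.0403, 0.012])]
tray top [(0.69, [142.7, 226.4], [0.4337, 0.3717, 0.0])]
pump top [(0.61, [442.7, 223.2], [0.4226, -0.361, 0.0]), (0.23, [267.4, 216.8], [0.4493, 0.066, 0.0])]
pump_knob_grip top [(0.61, [454.8, 217.7], [0.4312, -0.3623, 0.082])]
plug top [(0.6, [421.9, 146.6], [0.613, -0.3192, 0.0])]
jar top [(0.65, [169.3, 158.3], [0.6005, 0.3054, 0.0])]
tip1 top [(0.69, [227.6, 223.6], [0.4335, 0.1591, 0.034]), (0.62, [195.6, 289.3], [0.281, 0.2368, 0.034]), (0.53, [224.3, 259.2], [0.3497, 0.1682, 0.034]), (0.5, [279.5, 222.5], [0.433, 0.0359, 0.034])]
```

View pics/top0z.png

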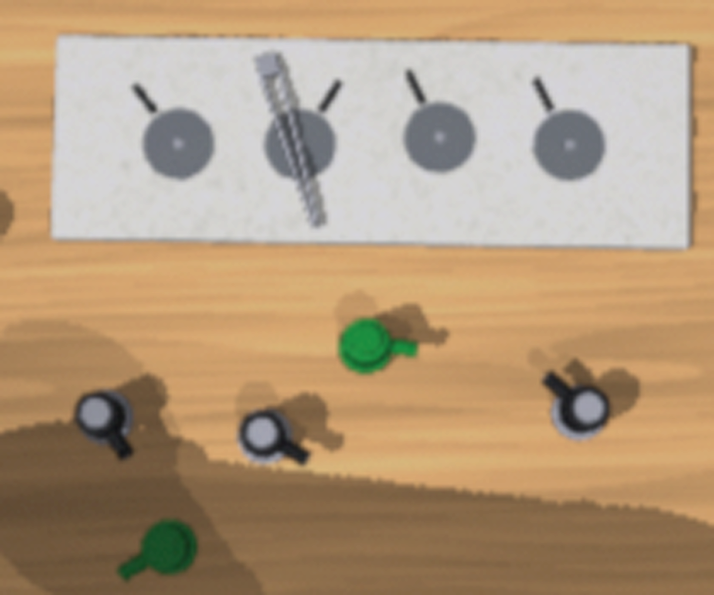

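View pics/pump0z.png

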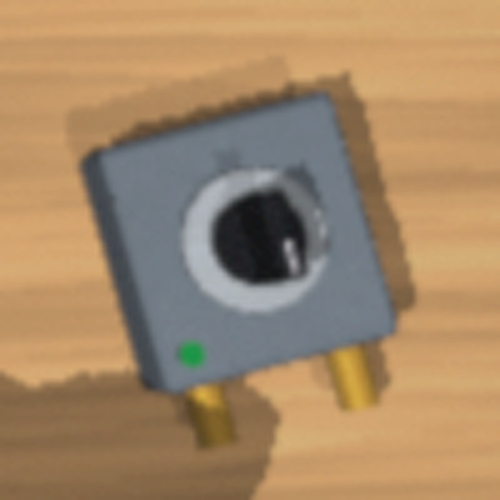

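```bash
python3 - <<'E'
from h import *
im=cv2.imread('pics/top0.png'); d=np.load('/tmp/top0.npz')['d']
viewer.camera('top')
for r in viewer.regions_of('tweezers','top'):
    v,u=np.nonzero(r['region']); (c,s,a)=cv2.minAreaRect(np.c_[u,v].astype(np.float32))
    print('tw',r['score'],c,s,a,r['box']); 
    P=onz('top',np.c_[u,v],.02); m=P.mean(0); w,V=np.linalg.eigh(np.cov((P-m)[:,:2].T)); print(m,V[:,1],np.ptp((P-m)[:,:2]@V,axis=0), onz('top',c,.02))
# discs
hsv=cv2.cvtColor(im,cv2.COLOR_BGR2HSV)
b=im[101:162,205:394].astype(int); 
g=b.mean(2)
print(np.percentile(g,[1,5,10,30,50,90]))
m=((g<115)).astype(np.uint8)
n,l,st,ce=cv2.connectedComponentsWithStats(m)
for i in range(1,n):
    if st[i,4]>10:
        c=ce[i]+[205,101]; print(st[i],onz('top',c,.012)[0].round(4),c)
P=cloud('top',d)
for u,v in [(220,212),(267,217),(361,210),(319,131),(278,133),(140,225),(300,290)]: print(u,v,P[v,u].round(4))
print(onz('top',[[206.5,101],[393,101.5],[205.5,160],[393,162]],.012))
o=monitor.get_obs();print(Rn.from_quat(o['ee_rot']).as_matrix().round(3))
E
```

```text
tw 0.61 (271.9117736816406, 123.1470718383789) (35.65273666381836, 5.578319072723389) 75.96376037597656 [265.9, 108.4, 13.5, 31.7]
[0.68266951 0.04935615 0.02      ] [-0.96847853 -0.24909704] [0.01377867 0.08856876] [[0.67663101 0.04888794 0.02      ]]
[ 67.09333333  75.66666667  80.33333333 137.         139.66666667
 141.33333333]
[ 81   0 108  61 268] [ 0.6931 -0.187   0.012 ] [367.87313433 114.80597015]
[ 60   4  26  52 603] [0.6635 0.0363 0.012 ] [277.30016584 129.12769486]
[ 0  6  1 27 27] [0.6911 0.2136 0.012 ] [205. 120.]
[104   9  21  31 391] [ 0.6622 -0.0641  0.012 ] [318.23017903 128.54219949]
[141  11  22  31 388] [ 0.6539 -0.1571  0.012 ] [356.25515464 130.85309278]
[ 24  13  24  29 388] [0.6621 0.1252 0.012 ] [241.12886598 130.64175258]
[  0  59 104   2 147] [0.5871 0.1108 0.012 ] [247.57823129 160.70748299]
220 212 [0.4602 0.174  0.052 ]
267 217 [0.4457 0.0644 0.0513]
361 210 [ 0.4564 -0.1556  0.0506]
319 131 [ 0.6562 -0.0659  0.0111]
278 133 [0.6533 0.0348 0.0138]
140 225 [0.4371 0.3769 0.0043]
300 290 [ 0.2699 -0.0089 -0.0017]
[[ 0.73874669  0.20932675  0.012     ]
 [ 0.7247472  -0.25001723  0.012     ]
 [ 0.59161138  0.21364052  0.012     ]
 [ 0.57442561 -0.24370452  0.012     ]]
[[-0.     0.322  0.947]
 [ 0.     0.947 -0.322]
 [-1.     0.    -0.   ]]
```

>>> send_rows(
  grip=[0, 0, 0, 0, 0],
  offset=[
    [0, -20, 32],
    [0, -40, 64],
    [0, -60, 96],
    [0, -80, 128],
    [0, -100, 160],
  ],
  twist=[0, 0, 0, 0, 0],
)

```text
clock: 1.12
position: [0.3214, 0.444, 0.2502]
ee_rot: [0.116, 0.698, -0.115, 0.698]
ft_force: [0.6, 1.2, -0.1]
grip_width: 0.998
```

>>> send_rows(
  grip=[0, 0, 0, 0, 0],
  offset=[
    [0, -20, 32],
    [0, -40, 64],
    [0, -60, 96],
    [0, -80, 128],
    [0, -100, 160],
  ],
  twist=[0, 0, 0, 0, 0],
)

```text
clock: 1.53
position: [0.4407, 0.2978, 0.2504]
ee_rot: [0.116, 0.698, -0.115, 0.698]
ft_force: [1.3, 0.4, -0.2]
grip_width: 0.998
```

>>> send_rows(
  grip=[0, 0, 0, 0, 0],
  offset=[
    [0, -20, 32],
    [0, -40, 64],
    [0, -60, 96],
    [0, -80, 128],
    [0, -100, 160],
  ],
  twist=[0, 0, 0, 0, 0],
)

```text
clock: 1.95
position: [0.56, 0.1516, 0.2503]
ee_rot: [0.115, 0.697, -0.115, 0.698]
ft_force: [0.4, 0.7, -0.6]
grip_width: 0.997
```

>>> send_rows(
  grip=[0, 0, 0, 0, 0],
  offset=[
    [0, -20, 32],
    [0, -40, 64],
    [0, -60, 96],
    [0, -81, 129],
    [0, -81, 129],
  ],
  twist=[-7, -14, -21, -28, -35],
)

```text
clock: 2.37
position: [0.6577, 0.0262, 0.2492]
ee_rot: [-0.098, 0.701, 0.095, 0.7]
ft_force: [-0.2, -0.8, 1.0]
grip_width: 1.0
```

```bash
cat >> h.py <<'E'
def st():
    o=monitor.get_obs(); R=Rn.from_quat(o['ee_rot']).as_matrix()
    print('t',round(o['clock'],2),'p',(o['position']*1000).round(1),'yaw_y',np.degrees(np.arctan2(R[1,1],R[0,1])).round(2),'tilt',np.degrees(np.arccos(-R[2,0])).round(2),'w',round(o['grip_width'],3),'f',o['ft_force'].round(1),'q',o['joint_pos'].round(2)); return o
def plan(x,y,z,yaw=None):
    """offset (mm, tool axes) & twist from current measured pose; yaw=deg of tool y"""
    o=st(); R=Rn.from_quat(o['ee_rot']).as_matrix(); off=R.T@(np.array([x,y,z])-o['position'])*1000
    tw=None
    if yaw is not None:
        y0=np.degrees(np.arctan2(R[1,1],R[0,1])); tw=-((yaw-y0+90)%180-90)
    print('off',off.round(1),'norm',np.linalg.norm(off).round(1),'twist',tw)
E
python3 -c "
from h import *
o=st(); snap('wrist','w1'); print(proj('wrist',[.655,.035,.02],o))"
```

```text
t 2.37 p [657.7  26.2 249.2] yaw_y 105.69 tilt 0.27 w 1.0 f [-0.2 -0.8  1. ] q [-0.34  0.41  0.32  1.38 -0.12  1.37  1.82]
[[298.07017872 178.35915703]]
```

View pics/w1.png

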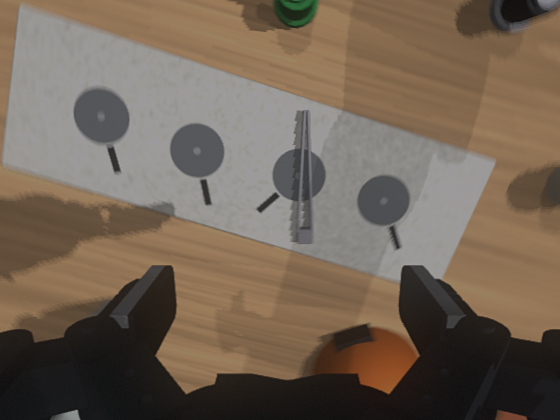

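```bash
python3 - <<'E'
from h import *
im=cv2.imread('pics/w1.png'); z=np.load('/tmp/w1.npz'); o={'position':z['p'],'ee_rot':z['q']}
c=im[80:260,60:440]; cv2.imwrite('pics/w1z.png',cv2.resize(c,None,fx=2.1,fy=2.1,interpolation=cv2.INTER_CUBIC))
P=onz('wrist',[[306,110],[306,243]],.020,o); print(P.round(4),np.linalg.norm(P[1]-P[0]),P.mean(0))
P=onz('wrist',[[306,110],[306,243]],.022,o); print(P.round(4),np.linalg.norm(P[1]-P[0]),P.mean(0))
g=im.astype(int).mean(2)
for u,v in [(101,115),(197,150),(285,175),(383,200)]:
    print(g[v,u], onz('wrist',[u,v],.012,o).round(4))
print(proj('wrist',[o['position'][0],o['position'][1],.02],o))
E
```

```text
[[0.5923 0.0244 0.02  ]
 [0.7161 0.0609 0.02  ]] 0.12909273825213383 [0.6541613  0.04265811 0.02      ]
[[0.5923 0.0243 0.022 ]
 [0.7154 0.0606 0.022 ]] 0.1283614038547491 [0.65380923 0.04246339 0.022     ]
115.66666666666667 [[ 0.6486 -0.1591  0.012 ]]
118.33333333333333 [[ 0.6562 -0.0654  0.012 ]]
88.0 [[0.6567 0.0224 0.012 ]]
106.33333333333333 [[0.6545 0.1228 0.012 ]]
[[288.44401856 178.55105732]]
```

View pics/w1z.png

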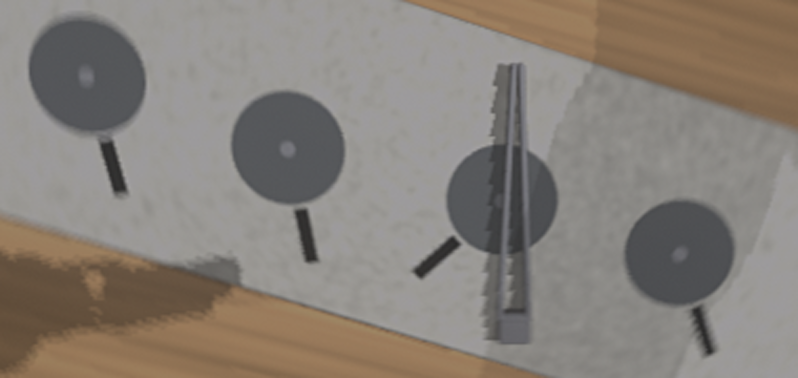

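```bash
python3 - <<'E'
from h import *
plan(.654,.0425,.034,106.4)
print(onz('top',[140.5,224],.014))
E
```

```text
t 2.42 p [656.5  29.6 249.2] yaw_y 106.36 tilt 0.16 w 0.999 f [-0.3  0.5  0.7] q [-0.34  0.41  0.31  1.38 -0.12  1.37  1.83]
off [215.2  13.6   1.5] norm 215.7 twist -0.043260059695285236
[[0.43898401 0.37259858 0.014     ]]
```

>>> send_rows(
  grip=[0, 0, 0, 0, 0],
  offset=[
    [40, 4, 0.5],
    [80, 8, 1],
    [120, 12, 1.5],
    [150, 13.5, 1.5],
    [160, 13.5, 1.5],
  ],
  twist=[0, 0, 0, 0, 0],
  newtons=40,
)

```text
clock: 2.83
position: [0.6496, 0.05, 0.0848]
ee_rot: [-0.097, 0.703, 0.098, 0.698]
ft_force: [0.3, 0.4, -0.1]
grip_width: 0.996
```

```bash
python3 - <<'E'
from h import *
o=st(); snap('wrist','w2'); plan(.654,.0425,.034,106.4)
print(proj('wrist',[.654,.0425,.02],o),proj('wrist',[o['position'][0],o['position'][1],.02],o))
E
```

```text
t 2.83 p [649.6  50.   84.8] yaw_y 105.82 tilt 0.42 w 0.996 f [ 0.3  0.4 -0.1] q [-0.35  0.53  0.28  1.57 -0.16  1.07  1.81]
t 2.88 p [650.1  49.5  85.4] yaw_y 105.82 tilt 0.39 w 0.998 f [-0.6  0.  -1.9] q [-0.35  0.53  0.28  1.57 -0.16  1.07  1.81]
off [51.4 -7.9  2.2] norm 52.1 twist -0.5830700737981829
[[271.38158961 241.61886952]] [[287.16891782 237.74926297]]
```

View pics/w2.png

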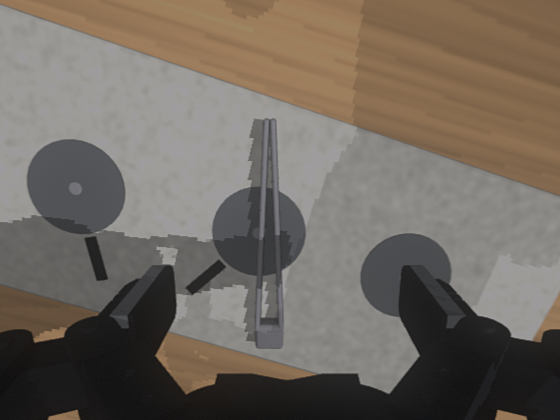

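>>> send_rows(
  grip=[0, 0, 0, 0, 0],
  offset=[
    [10, -8, 2],
    [25, -8, 2],
    [40, -8, 2],
    [50, -8, 2],
    [50, -8, 2],
  ],
  twist=[0, 0, 0, 0, 0],
  newtons=40,
)

```text
clock: 3.3
position: [0.6571, 0.0407, 0.0395]
ee_rot: [-0.097, 0.701, 0.097, 0.7]
ft_force: [-0.9, 0.3, 0.6]
grip_width: 0.999
```

>>> send_rows(
  grip=[80, 160, 255, 255, 255],
  offset=[
    [0, 0, 0],
    [0, 0, 0],
    [0, 0, 0],
    [0, 0, 0],
    [0, 0, 0],
  ],
  twist=[0, 0, 0, 0, 0],
  newtons=40,
)

```text
clock: 3.72
position: [0.6574, 0.0413, 0.0407]
ee_rot: [-0.097, 0.7, 0.098, 0.701]
ft_force: [0.0, -0.3, -0.1]
grip_width: 0.3
```

>>> send_rows(
  grip=[255, 255, 255, 255, 255],
  offset=[
    [0, 0, 0],
    [0, 0, 0],
    [0, 0, 0],
    [0, 0, 0],
    [0, 0, 0],
  ],
  twist=[0, 0, 0, 0, 0],
  newtons=40,
)

```text
clock: 4.13
position: [0.6576, 0.0415, 0.0406]
ee_rot: [-0.097, 0.7, 0.098, 0.701]
ft_force: [0.2, 1.2, 5.1]
grip_width: 0.011
```

```bash
python3 - <<'E'
from h import *
snap('wrist','w3'); o=st()
E
```

```text
t 4.18 p [657.5  41.6  40.6] yaw_y 105.86 tilt 0.08 w 0.015 f [-0.3  0.9  5.8] q [-0.33  0.59  0.27  1.58 -0.18  0.99  1.84]
```

View pics/w3.png

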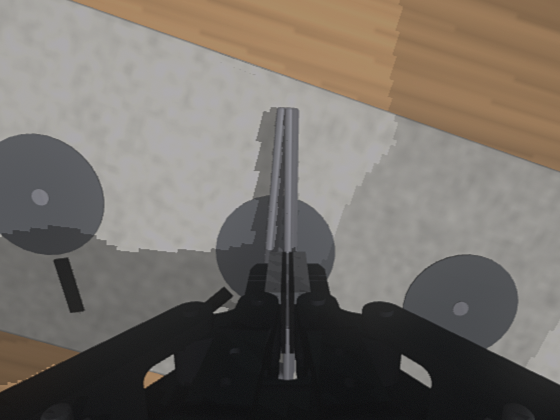

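>>> send_rows(
  grip=[0, 0, 0, 0, 0],
  offset=[
    [0, 0, 0],
    [0, 0, 0],
    [0, 0, 0],
    [0, 0, 0],
    [0, 0, 0],
  ],
  twist=[0, 0, 0, 0, 0],
)

```text
clock: 4.6
position: [0.6567, 0.0411, 0.0396]
ee_rot: [-0.097, 0.701, 0.097, 0.7]
ft_force: [0.1, -0.6, 0.7]
grip_width: 0.721
```

```bash
python3 - <<'E'
from h import *
snap('wrist','w4'); o=st()
E
```

```text
t 4.65 p [656.7  41.1  39.6] yaw_y 105.84 tilt 0.03 w 0.804 f [-0.1  0.6  0.2] q [-0.33  0.6   0.27  1.58 -0.18  0.99  1.84]
```

View pics/w4.png

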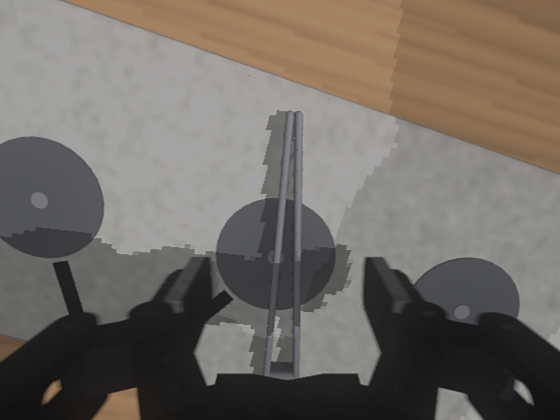

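>>> send_rows(
  grip=[0, 0, 0, 0, 0],
  offset=[
    [3, 0, 0],
    [6.5, 0, 0],
    [6.5, 0, 0],
    [6.5, 0, 0],
    [6.5, 0, 0],
  ],
  twist=[0, 0, 0, 0, 0],
)

```text
clock: 5.07
position: [0.657, 0.0412, 0.0334]
ee_rot: [-0.097, 0.7, 0.097, 0.7]
ft_force: [0.4, 0.1, 0.5]
grip_width: 0.998
```

>>> send_rows(
  grip=[80, 160, 255, 255, 255],
  offset=[
    [0, 0, 0],
    [0, 0, 0],
    [0, 0, 0],
    [0, 0, 0],
    [0, 0, 0],
  ],
  twist=[0, 0, 0, 0, 0],
  newtons=40,
)

```text
clock: 5.48
position: [0.657, 0.0412, 0.0335]
ee_rot: [-0.097, 0.7, 0.097, 0.7]
ft_force: [0.1, 0.3, -0.4]
grip_width: 0.296
```

>>> send_rows(
  grip=[255, 255, 255, 255, 255],
  offset=[
    [0, 0, 0],
    [0, 0, 0],
    [0, 0, 0],
    [0, 0, 0],
    [0, 0, 0],
  ],
  twist=[0, 0, 0, 0, 0],
  newtons=40,
)

```text
clock: 5.9
position: [0.6572, 0.0414, 0.0337]
ee_rot: [-0.097, 0.7, 0.098, 0.701]
ft_force: [0.2, 1.5, 1.5]
grip_width: 0.126
```

>>> send_rows(
  grip=[255, 255, 255, 255, 255],
  offset=[
    [-20, 0, 0],
    [-50, 0, 0],
    [-85, 0, 0],
    [-100, 0, 0],
    [-100, 0, 0],
  ],
  twist=[0, 0, 0, 0, 0],
)

```text
clock: 6.32
position: [0.6592, 0.041, 0.1381]
ee_rot: [-0.097, 0.698, 0.097, 0.703]
ft_force: [1.0, -0.1, -0.7]
grip_width: 0.125
```

```bash
python3 - <<'E'
from h import *
snap('wrist','w5'); o=st()
plan(.4385,.3725,.14,168)
E
```

```text
t 6.37 p [658.   41.1 135.4] yaw_y 105.84 tilt 0.2 w 0.126 f [ 0.5  0.2 -1.1] q [-0.35  0.49  0.29  1.52 -0.15  1.15  1.82]
t 6.37 p [658.   41.1 135.4] yaw_y 105.84 tilt 0.2 w 0.126 f [ 0.5  0.2 -1.1] q [-0.35  0.49  0.29  1.52 -0.15  1.15  1.82]
off [  -5.1  378.7 -120.7] norm 397.5 twist -62.16013166408493
```

View pics/w5.png

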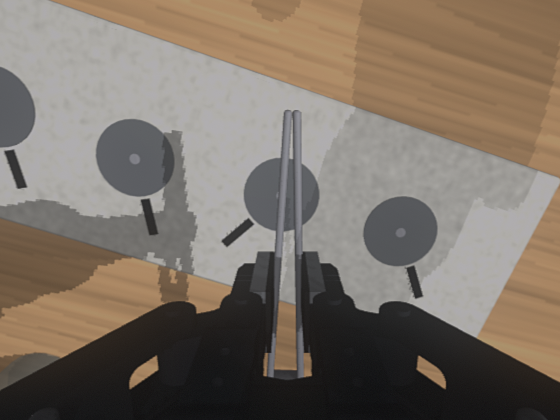

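>>> send_rows(
  grip=[255, 255, 255, 255, 255],
  offset=[
    [0, 38, -12],
    [0, 76, -24],
    [0, 114, -36],
    [0, 152, -48],
    [0, 190, -60.5],
  ],
  twist=[0, 0, 0, 0, 0],
)

```text
clock: 6.78
position: [0.5448, 0.2085, 0.1318]
ee_rot: [-0.098, 0.701, 0.097, 0.7]
ft_force: [2.0, 1.4, -0.6]
grip_width: 0.125
```

>>> send_rows(
  grip=[255, 255, 255, 255, 255],
  offset=[
    [0, 38, -12],
    [0, 76, -24],
    [0, 114, -36],
    [0, 152, -48],
    [0, 188, -60],
  ],
  twist=[0, 0, 0, 0, 0],
)

```text
clock: 7.2
position: [0.4356, 0.373, 0.1319]
ee_rot: [-0.098, 0.701, 0.097, 0.7]
ft_force: [0.0, 0.6, -1.2]
grip_width: 0.124
```

>>> send_rows(
  grip=[255, 255, 255, 255, 255],
  offset=[
    [20, 0, 0],
    [40, 0, 0],
    [60, 0, 0],
    [80, 0, 0],
    [90, 0, 0],
  ],
  twist=[0, 0, 0, 0, 0],
)

```text
clock: 7.62
position: [0.436, 0.3703, 0.0396]
ee_rot: [-0.099, 0.702, 0.096, 0.699]
ft_force: [-0.9, 0.2, -0.1]
grip_width: 0.124
```

```bash
python3 - <<'E'
from h import *
snap('wrist','w6'); o=st()
plan(.4385,.3725,.0265)
E
```

```text
t 7.67 p [435.6 370.   38.8] yaw_y 105.86 tilt 0.39 w 0.125 f [ 0.4 -0.4 -2.3] q [-0.88  0.43  0.11  1.81 -0.06  0.91  1.11]
t 7.67 p [435.6 370.   38.8] yaw_y 105.86 tilt 0.39 w 0.125 f [ 0.4 -0.4 -2.3] q [-0.88  0.43  0.11  1.81 -0.06  0.91  1.11]
off [12.3  1.7  3.5] norm 12.9 twist None
```

View pics/w6.png

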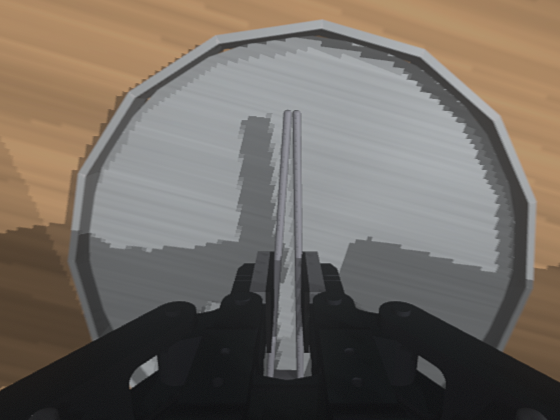

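>>> send_rows(
  grip=[255, 255, 255, 255, 255],
  offset=[
    [4, 1, 3],
    [8, 1, 3],
    [12, 1, 3],
    [13, 1, 3],
    [13, 1, 3],
  ],
  twist=[0, 0, 0, 0, 0],
)

```text
clock: 8.08
position: [0.4406, 0.3738, 0.0307]
ee_rot: [-0.097, 0.7, 0.098, 0.7]
ft_force: [0.9, -0.6, 0.6]
grip_width: 0.126
```

```bash
python3 - <<'E'
from h import *
o=st()
E
```

```text
t 8.08 p [440.6 373.8  30.7] yaw_y 105.85 tilt 0.02 w 0.126 f [ 0.9 -0.6  0.6] q [-0.87  0.45  0.11  1.81 -0.06  0.89  1.11]
```

>>> send_rows(
  grip=[255, 255, 255, 255, 255],
  offset=[
    [2, 0, 0],
    [4, 0, 0],
    [5, 0, 0],
    [5, 0, 0],
    [5, 0, 0],
  ],
  twist=[0, 0, 0, 0, 0],
)

```text
clock: 8.5
position: [0.4405, 0.3738, 0.0256]
ee_rot: [-0.097, 0.7, 0.098, 0.7]
ft_force: [-0.1, 0.3, 1.2]
grip_width: 0.123
```

>>> send_rows(
  grip=[160, 80, 0, 0, 0],
  offset=[
    [0, 0, 0],
    [0, 0, 0],
    [0, 0, 0],
    [0, 0, 0],
    [0, 0, 0],
  ],
  twist=[0, 0, 0, 0, 0],
)

```text
clock: 8.92
position: [0.4405, 0.3737, 0.0255]
ee_rot: [-0.097, 0.7, 0.098, 0.7]
ft_force: [-0.2, 0.9, 0.7]
grip_width: 0.828
```

>>> send_rows(
  grip=[0, 0, 0, 0, 0],
  offset=[
    [0, 0, 0],
    [-30, 0, 0],
    [-70, 0, 0],
    [-110, 0, 0],
    [-120, 0, 0],
  ],
  twist=[0, 0, 0, 0, 0],
)

```text
clock: 9.33
position: [0.4426, 0.3755, 0.1521]
ee_rot: [-0.095, 0.698, 0.099, 0.703]
ft_force: [1.7, 0.2, 0.2]
grip_width: 0.999
```

>>> send_rows(
  grip=[0, 0, 0, 0, 0],
  offset=[
    [-30, 0, 0],
    [-60, 0, 0],
    [-90, 0, 0],
    [-100, 0, 0],
    [-100, 0, 0],
  ],
  twist=[0, 0, 0, 0, 0],
)

```text
clock: 9.75
position: [0.4415, 0.3746, 0.2487]
ee_rot: [-0.096, 0.699, 0.099, 0.702]
ft_force: [0.9, -0.1, -0.8]
grip_width: 1.0
```

```bash
python3 - <<'E'
from h import *
im,d,o=snap('wrist','w7'); st()
print(onz('wrist',[288,200],.014,o))
E
```

```text
t 9.8 p [440.9 374.1 246.4] yaw_y 105.84 tilt 0.14 w 1.002 f [-0.3 -0.4 -0.9] q [-0.9   0.23  0.13  1.61 -0.03  1.31  1.09]
[[0.46416241 0.38244828 0.014     ]]
```

View pics/w7.png

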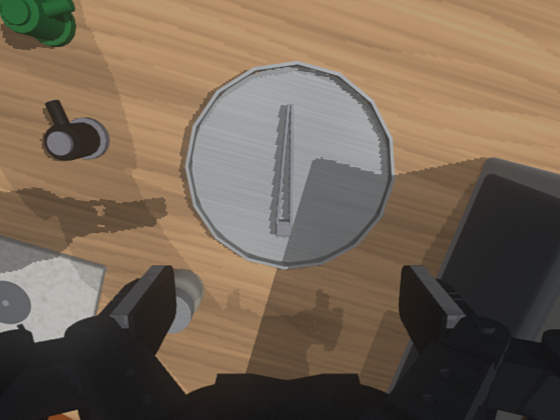

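```bash
python3 - <<'E'
from h import *
z=np.load('/tmp/w1.npz'); o={'position':z['p'],'ee_rot':z['q']}
for n,c,e in [('D1',(87,76),(121,194)),('D2',(287.5,149),(312,262)),('D3',(502,199),(418,274)),('D4',(680,254),(711,353))]:
    P=onz('wrist',(np.array([c,e])-.5)/2.1+[60,80],.012,o); v=P[1]-P[0]; print(n,P[0].round(4),np.linalg.norm(v).round(4),np.degrees(np.arctan2(v[1],v[0])).round(1))
for n,c,e in [('D1',(569.5,145),(537,80)),('D2',(440,137),(409,73)),('D3',(301,143),(339,83)),('D4',(178,143),(137,87))]:
    P=onz('top',(np.array([c,e])-.5)/3.4+[190,90],.012); v=P[1]-P[0]; print(n,P[0].round(4),np.linalg.norm(v).round(4),np.degrees(np.arctan2(v[1],v[0])).round(1))
E
```

```text
D1 [ 0.6494 -0.1588  0.012 ] 0.054 25.1
D2 [ 0.657  -0.0656  0.012 ] 0.0541 24.4
D3 [0.6526 0.0352 0.012 ] 0.0538 -32.0
D4 [0.6551 0.1236 0.012 ] 0.0533 36.1
D1 [ 0.6497 -0.1596  0.012 ] 0.053 24.2
D2 [ 0.6581 -0.0665  0.012 ] 0.052 23.8
D3 [0.6565 0.0338 0.012 ] 0.0519 -33.4
D4 [0.6589 0.1226 0.012 ] 0.051 34.6
```

>>> send_rows(
  grip=[0, 0, 0, 0, 0],
  offset=[
    [0, -40, -7],
    [10, -79, -14],
    [25, -118, -21],
    [35, -157, -28],
    [46, -195, -36],
  ],
  twist=[-3, -6, -10, -14, -17],
)

```text
clock: 10.22
position: [0.4582, 0.1739, 0.1972]
ee_rot: [-0.201, 0.679, 0.201, 0.677]
ft_force: [1.1, -0.4, 0.9]
grip_width: 1.0
```

>>> send_rows(
  grip=[0, 0, 0, 0, 0],
  offset=[
    [0, 0, 0],
    [0, 0, 0],
    [0, 0, 0],
    [0, 0, 0],
    [0, 0, 0],
  ],
  twist=[0, 0, 0, 0, 0],
)

```text
clock: 10.63
position: [0.4588, 0.1777, 0.1993]
ee_rot: [-0.201, 0.678, 0.201, 0.678]
ft_force: [-0.5, -0.7, -0.2]
grip_width: 0.998
```

```bash
cat >> h.py <<'E'
def noz(f,bx):
    """fit nozzle in wrist snapshot using depth within pixel box"""
    z=np.load(f'/tmp/{f}.npz'); o={'position':z['p'],'ee_rot':z['q']}
    P=cloud('wrist',z['d'],o); u0,v0,u1,v1=bx
    Q=P[v0:v1,u0:u1].reshape(-1,3); 
    print('max z',np.percentile(Q[:,2],[99,99.9]).round(4))
    return Q,o
E
python3 - <<'E'
from h import *
im,d,o=snap('wrist','w8'); st()
print(proj('wrist',[[.46,.174,.052],[.46,.174,0]],o))
for n in ['nozzle1','tip1']:
  print([(round(r['score'],2),np.round(r['position'],1).tolist(),onz('wrist',r['position'],0 if n=='nozzle1' else .034,o).round(4).tolist()) for r in viewer.spot_point(n,'wrist')])
P=cloud('wrist',d,o)
m=(P[...,2]>.0505)&(P[...,2]<.056); print(np.argwhere(m).mean(0),P[m].mean(0),m.sum())
E
```

```text
t 10.68 p [458.9 177.5 199.4] yaw_y 122.95 tilt 0.01 w 0.997 f [ 0.4 -0.1 -0.2] q [-0.68  0.07  0.23  1.88 -0.02  1.19  1.7 ]
[[281.93999458 197.98218503]
 [282.74956783 183.76155595]]
[(0.98, [70.4, 112.8], [[0.5057, -0.0078, 0.0]]), (0.97, [287.9, 187.2], [[0.4601, 0.1795, 0.0]]), (0.78, [518.4, 5.3], [[0.2411, 0.2513, 0.0]]), (0.63, [300.1, 64.0], [[0.3693, 0.1323, 0.0]])]
[(0.78, [149.7, 47.1], [[0.4218, 0.0366, 0.034]]), (0.78, [504.6, 30.4], [[0.2754, 0.2424, 0.034]]), (0.69, [356.1, 61.8], [[0.3494, 0.1664, 0.034]]), (0.68, [1.7, 79.3], [[0.5002, -0.0442, 0.034]]), (0.6, [284.7, 151.1], [[0.4315, 0.1579, 0.034]])]
[111.16372022 194.44235204] [0.44173843 0.08935207 0.05195551] 2602
```

View pics/w8.png

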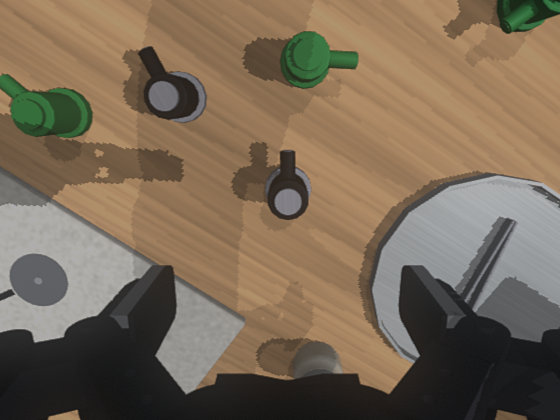

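```bash
python3 - <<'E'
from h import *
z=np.load('/tmp/w8.npz'); o={'position':z['p'],'ee_rot':z['q']}
print(onz('wrist',[[288,202]],.05,o),onz('wrist',[288,151],.034,o))
P=onz('wrist',[288,202],.05,o)[0]
Q=onz('wrist',[288,151],.038,o)[0]; v=Q-P; print(np.linalg.norm(v[:2]),np.degrees(np.arctan2(v[1],v[0])))
print(onz('wrist',[[164,95]],.05,o),onz('wrist',[146,49],.036,o))
P=onz('wrist',[164,95],.05,o)[0]
Q=onz('wrist',[146,49],.036,o)[0]; v=Q-P; print('B',np.linalg.norm(v[:2]),np.degrees(np.arctan2(v[1],v[0])))
plan(.4605,.1775,.036)
E
```

```text
[[0.46057046 0.17975737 0.05      ]] [[0.43007875 0.16000611 0.034     ]]
0.03680568845093835 -147.0539940099454
[[0.44292991 0.0650774  0.05      ]] [[0.42420791 0.0356704  0.036     ]]
B 0.03486094027418977 -122.48292532517378
t 10.78 p [459.  177.1 199.4] yaw_y 122.92 tilt 0.0 w 1.005 f [-0.8 -0.1  0.1] q [-0.68  0.07  0.23  1.88 -0.02  1.19  1.7 ]
off [163.4  -0.5   1.5] norm 163.4 twist None
```

>>> send_rows(
  grip=[0, 0, 0, 0, 0],
  offset=[
    [40, 1, 2.5],
    [80, 1, 2.5],
    [115, 1, 2.5],
    [140, 1, 2.5],
    [150, 1, 2.5],
  ],
  twist=[0, 0, 0, 0, 0],
)

```text
clock: 11.2
position: [0.4586, 0.1779, 0.0461]
ee_rot: [-0.201, 0.68, 0.2, 0.676]
ft_force: [-1.4, -0.8, 0.1]
grip_width: 1.001
```

>>> send_rows(
  grip=[0, 0, 0, 0, 0],
  offset=[
    [5, 0, 0],
    [10, 0, 0],
    [13, 0, 0],
    [13, 0, 0],
    [13, 0, 0],
  ],
  twist=[0, 0, 0, 0, 0],
)

```text
clock: 11.62
position: [0.4613, 0.1789, 0.0375]
ee_rot: [-0.2, 0.678, 0.2, 0.679]
ft_force: [0.3, 0.1, 0.7]
grip_width: 1.003
```

>>> send_rows(
  grip=[60, 120, 255, 255, 255],
  offset=[
    [0, 0, 0],
    [0, 0, 0],
    [0, 0, 0],
    [0, 0, 0],
    [0, 0, 0],
  ],
  twist=[0, 0, 0, 0, 0],
  newtons=40,
)

```text
clock: 12.03
position: [0.4608, 0.1785, 0.0369]
ee_rot: [-0.2, 0.678, 0.2, 0.678]
ft_force: [-2.3, -0.1, 3.4]
grip_width: 0.36
```

>>> send_rows(
  grip=[255, 255, 255, 255, 255],
  offset=[
    [0, 0, 0],
    [0, 0, 0],
    [0, 0, 0],
    [-10, 0, 0],
    [-30, 0, 0],
  ],
  twist=[0, 0, 0, 0, 0],
)

```text
clock: 12.45
position: [0.4591, 0.1778, 0.0653]
ee_rot: [-0.2, 0.68, 0.2, 0.677]
ft_force: [0.3, 0.0, -1.1]
grip_width: 0.362
```

```bash
python3 - <<'E'
from h import *
im,d,o=snap('wrist','w9'); st()
E
```

```text
t 12.5 p [461.7 178.8  70.1] yaw_y 122.82 tilt 0.12 w 0.365 f [3.  1.  3.2] q [-0.67  0.24  0.23  2.   -0.07  0.91  1.74]
```

View pics/w9.png

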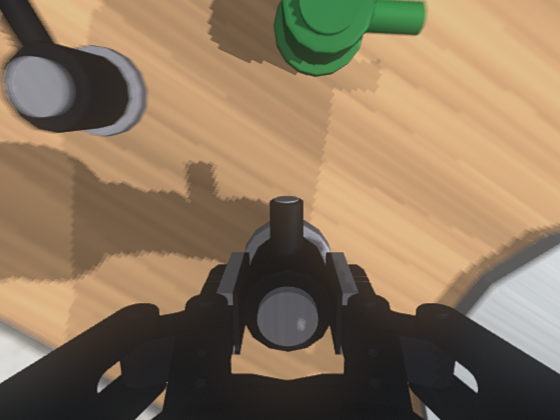

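```bash
python3 - <<'E'
from h import *
z=np.load('/tmp/w9.npz'); o={'position':z['p'],'ee_rot':z['q']}
R=Rn.from_quat(o['ee_rot']).as_matrix()
for p,zz in [((288,318),.051),((286,200),.034)]:
    P=onz('wrist',p,o['position'][2]-.037+zz,o)[0]; print(((P-o['position'])@R*1000).round(1))
plan(.655,.1236,.13)
E
```

```text
[-14.    0.5  -0. ]
[  3.2  -0.2 -36. ]
t 12.5 p [461.7 178.8  70.1] yaw_y 122.82 tilt 0.12 w 0.365 f [3.  1.  3.2] q [-0.67  0.24  0.23  2.   -0.07  0.91  1.74]
off [ -59.6 -151.2  132.7] norm 209.8 twist None
```

>>> send_rows(
  grip=[255, 255, 255, 255, 255],
  offset=[
    [-30, -10, 10],
    [-50, -45, 39],
    [-60, -80, 70],
    [-60, -115, 101],
    [-60, -150, 131],
  ],
  twist=[7, 14, 21, 28, 35],
)

```text
clock: 12.92
position: [0.632, 0.13, 0.1281]
ee_rot: [0.015, 0.706, -0.015, 0.708]
ft_force: [0.4, 0.5, -1.0]
grip_width: 0.356
```

>>> send_rows(
  grip=[255, 255, 255, 255, 255],
  offset=[
    [0, 0, 0],
    [0, 0, 0],
    [0, 0, 0],
    [0, 0, 0],
    [0, 0, 0],
  ],
  twist=[7, 14, 21, 28, 35],
)

```text
clock: 13.33
position: [0.6297, 0.1301, 0.1264]
ee_rot: [0.227, 0.67, -0.227, 0.669]
ft_force: [-0.2, 0.5, -1.1]
grip_width: 0.358
```

>>> send_rows(
  grip=[255, 255, 255, 255, 255],
  offset=[
    [0, 0, 0],
    [0, 0, 0],
    [0, 0, 0],
    [0, 0, 0],
    [0, 0, 0],
  ],
  twist=[7, 14, 21, 28, 35],
)

```text
clock: 13.75
position: [0.6296, 0.1302, 0.1265]
ee_rot: [0.418, 0.57, -0.418, 0.57]
ft_force: [0.6, -0.6, -1.1]
grip_width: 0.364
```

>>> send_rows(
  grip=[255, 255, 255, 255, 255],
  offset=[
    [0, 0, 0],
    [0, 0, 0],
    [0, 0, 0],
    [0, 0, 0],
    [0, 0, 0],
  ],
  twist=[7, 14, 21, 28, 35],
)

```text
clock: 14.17
position: [0.6296, 0.1303, 0.1265]
ee_rot: [0.57, 0.418, -0.57, 0.418]
ft_force: [0.0, 1.4, -0.9]
grip_width: 0.362
```

>>> send_rows(
  grip=[255, 255, 255, 255, 255],
  offset=[
    [0, 0, 0],
    [0, 0, 0],
    [0, 0, 0],
    [0, 0, 0],
    [0, 0, 0],
  ],
  twist=[7, 14, 21, 28, 35],
)

```text
clock: 14.58
position: [0.6296, 0.1304, 0.1265]
ee_rot: [-0.67, -0.228, 0.67, -0.227]
ft_force: [0.7, 0.7, -1.3]
grip_width: 0.363
```

>>> send_rows(
  grip=[255, 255, 255, 255, 255],
  offset=[
    [0, 0, 0],
    [0, 0, 0],
    [0, 0, 0],
    [0, 0, 0],
    [0, 0, 0],
  ],
  twist=[2, 2, 2, 2, 2],
)

```text
clock: 15.0
position: [0.6298, 0.1301, 0.1263]
ee_rot: [0.673, 0.218, -0.673, 0.218]
ft_force: [0.8, 0.1, -1.1]
grip_width: 0.361
```

```bash
python3 - <<'E'
from h import *
im,d,o=snap('wrist','w10'); st()
P=np.array([.6551,.1236,.012]);a=np.radians(35.5)
print(proj('wrist',[P,P+.054*np.array([np.cos(a),np.sin(a),0])],o))
snap('top','top1')
E
```

```text
t 15.05 p [629.8 130.  126.3] yaw_y -54.1 tilt 0.02 w 0.36 f [-0.  -0.6 -2.2] q [-0.91  0.61  0.88  1.59 -0.5   1.18 -0.86]
[[318.54460762 183.66547836]
 [321.15452036  96.73808357]]
```

View pics/w10.png

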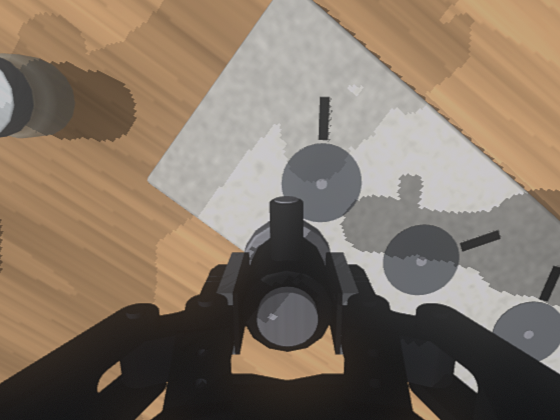

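View pics/top1.png

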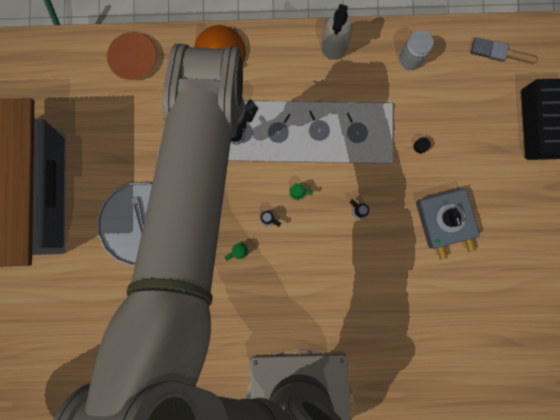

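```bash
python3 - <<'E'
from h import *
z=np.load('/tmp/w10.npz'); o={'position':z['p'],'ee_rot':z['q']}
P=onz('wrist',[[321,184],[324.5,97],[421,262],[499,235.5],[528,335],[554,269]],.012,o)
for i in (0,2,4): v=P[i+1]-P[i]; print(P[i].round(4),np.linalg.norm(v),np.degrees(np.arctan2(v[1],v[0])))
plan(P[0][0],P[0][1],.056,np.degrees(np.arctan2(*(P[1]-P[0])[[1,0]]))-90)
E
```

```text
[0.6559 0.1222 0.012 ] 0.05407289100534348 35.02636366133309
[0.6527 0.0335 0.012 ] 0.05420249943251309 -33.27583337726631
[ 0.6551 -0.0676  0.012 ] 0.05289759374663571 26.04334912680437
t 15.1 p [629.8 130.  126.2] yaw_y -54.12 tilt 0.02 w 0.362 f [-0.5  0.2 -0.9] q [-0.91  0.61  0.88  1.59 -0.5   1.18 -0.86]
off [ 70.2  21.6 -16.5] norm 75.3 twist 0.8555038687194099
```

>>> send_rows(
  grip=[255, 255, 255, 255, 255],
  offset=[
    [0, 21.5, -16.5],
    [20, 21.5, -16.5],
    [40, 21.5, -16.5],
    [55, 21.5, -16.5],
    [66, 21.5, -16.5],
  ],
  twist=[1, 1, 1, 1, 1],
)

```text
clock: 15.52
position: [0.655, 0.1223, 0.0583]
ee_rot: [-0.674, -0.212, 0.675, -0.212]
ft_force: [0.2, 0.8, -1.7]
grip_width: 0.359
```

>>> send_rows(
  grip=[255, 255, 255, 255, 255],
  offset=[
    [0, 0, 0],
    [0, 0, 0],
    [0, 0, 0],
    [0, 0, 0],
    [0, 0, 0],
  ],
  twist=[0, 0, 0, 0, 0],
)

```text
clock: 15.93
position: [0.6563, 0.1224, 0.0612]
ee_rot: [0.675, 0.212, -0.674, 0.212]
ft_force: [-0.6, -0.1, -1.4]
grip_width: 0.362
```

```bash
python3 - <<'E'
from h import *
im,d,o=snap('wrist','w11'); plan(.6559,.1222,.049,-55)
E
```

```text
t 15.98 p [656.2 122.4  61. ] yaw_y -55.14 tilt 0.07 w 0.362 f [-0.   0.6 -0.2] q [-0.82  0.73  0.82  1.56 -0.58  1.1  -0.82]
off [12.   0.   0.4] norm 12.0 twist -0.14412482763495404
```

View pics/w11.png

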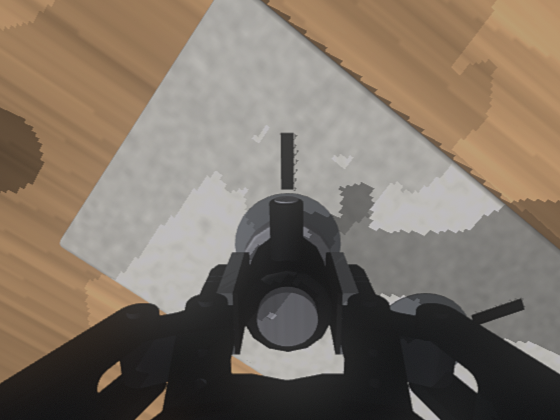

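>>> send_rows(
  grip=[255, 255, 255, 255, 255],
  offset=[
    [4, 0, 0],
    [8, 0, 0],
    [11, 0, 0],
    [11.5, 0, 0],
    [11.5, 0, 0],
  ],
  twist=[0, 0, 0, 0, 0],
)

```text
clock: 16.4
position: [0.6557, 0.1224, 0.049]
ee_rot: [-0.675, -0.212, 0.675, -0.212]
ft_force: [-3.8, -0.1, 6.6]
grip_width: 0.367
```

>>> send_rows(
  grip=[120, 60, 0, 0, 0],
  offset=[
    [0, 0, 0],
    [0, 0, 0],
    [0, 0, 0],
    [0, 0, 0],
    [0, 0, 0],
  ],
  twist=[0, 0, 0, 0, 0],
)

```text
clock: 16.82
position: [0.6557, 0.1222, 0.0485]
ee_rot: [-0.675, -0.212, 0.675, -0.212]
ft_force: [-0.2, -0.6, 0.1]
grip_width: 0.997
```

>>> send_rows(
  grip=[0, 0, 0, 0, 0],
  offset=[
    [-10, 0, 0],
    [-40, 0, 0],
    [-80, 0, 0],
    [-120, 0, 0],
    [-150, 0, 0],
  ],
  twist=[0, 0, 0, 0, 0],
)

```text
clock: 17.23
position: [0.6563, 0.1218, 0.2028]
ee_rot: [0.676, 0.211, -0.674, 0.212]
ft_force: [0.4, -0.3, 0.3]
grip_width: 0.999
```

```bash
python3 - <<'E'
from h import *
im,d,o=snap('wrist','w12'); plan(.443,.065,.2,147.5)
E
```

```text
t 17.28 p [658.5 121.6 208.6] yaw_y -55.19 tilt 0.56 w 1.003 f [ 1.  -0.   5.1] q [-0.87  0.59  0.92  1.43 -0.47  1.34 -0.89]
off [  6.4 -76.5 209.3] norm 223.0 twist -22.693807535887856
```

View pics/w12.png

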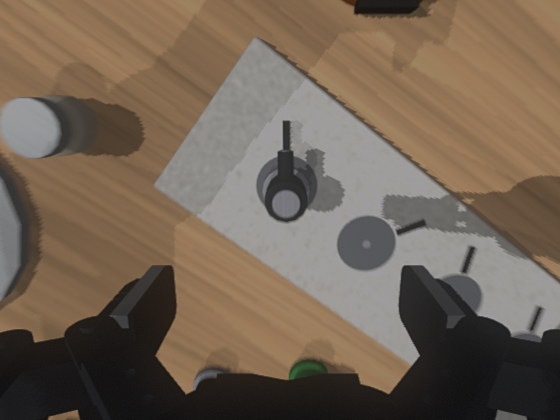

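>>> send_rows(
  grip=[0, 0, 0, 0, 0],
  offset=[
    [0, -14, 38],
    [0, -28, 76],
    [0, -42, 114],
    [0, -56, 152],
    [0, -70, 190],
  ],
  twist=[0, 0, 0, 0, 0],
)

```text
clock: 17.7
position: [0.4748, 0.0745, 0.1996]
ee_rot: [-0.674, -0.211, 0.676, -0.211]
ft_force: [-0.4, -0.1, 1.8]
grip_width: 0.995
```

>>> send_rows(
  grip=[0, 0, 0, 0, 0],
  offset=[
    [0, -6, 20],
    [0, -6, 20],
    [0, -6, 20],
    [0, -6, 20],
    [0, -6, 20],
  ],
  twist=[-7, -14, -21, -22.5, -22.5],
)

```text
clock: 18.12
position: [0.4576, 0.0693, 0.2017]
ee_rot: [0.621, 0.339, -0.62, 0.339]
ft_force: [0.2, 0.0, 0.2]
grip_width: 1.001
```

```bash
python3 - <<'E'
from h import *
im,d,o=snap('wrist','w13'); plan(.443,.065,.2,147.5)
E
```

```text
t 18.17 p [457.7  69.2 201.6] yaw_y -32.88 tilt 0.02 w 0.998 f [-0.1  0.3  0.8] q [-1.39 -0.08  1.12  1.98  0.08  1.2  -0.87]
off [  1.6 -10.1  11.5] norm 15.3 twist -0.37832234437735224
```

View pics/w13.png

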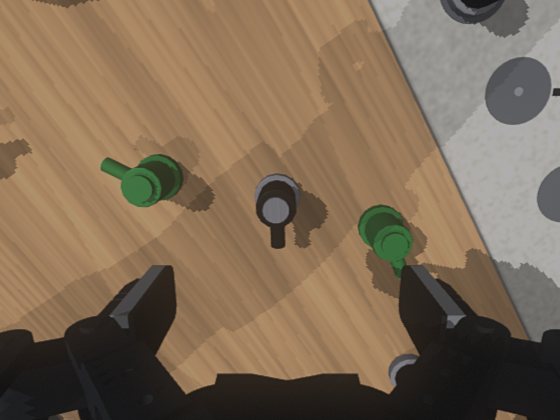

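```bash
python3 - <<'E'
from h import *
z=np.load('/tmp/w13.npz'); o={'position':z['p'],'ee_rot':z['q']}
P=onz('wrist',[276,209.5],.051,o)[0]; Q=onz('wrist',[278.5,247],.034,o)[0]; v=Q-P; print(P,np.linalg.norm(v[:2]),np.degrees(np.arctan2(v[1],v[0])))
plan(P[0],P[1],.2,-32.5)
E
```

```text
[0.44427384 0.06523565 0.051     ] 0.03712244114987504 -120.73105217716227
t 18.17 p [457.7  69.2 201.6] yaw_y -32.88 tilt 0.02 w 0.998 f [-0.1  0.3  0.8] q [-1.39 -0.08  1.12  1.98  0.08  1.2  -0.87]
off [ 1.6 -9.1 10.6] norm 14.1 twist -0.3783223443773238
```

>>> send_rows(
  grip=[0, 0, 0, 0, 0],
  offset=[
    [20, -9, 10.5],
    [55, -9, 10.5],
    [95, -9, 10.5],
    [130, -9, 10.5],
    [150, -9, 10.5],
  ],
  twist=[-1, -1, -1, -1, -1],
)

```text
clock: 18.58
position: [0.4435, 0.0646, 0.0482]
ee_rot: [-0.617, -0.343, 0.619, -0.344]
ft_force: [0.5, 0.3, 0.0]
grip_width: 0.998
```

>>> send_rows(
  grip=[0, 0, 0, 0, 0],
  offset=[
    [7, 0, 0],
    [12, 0, 0],
    [15, 0, 0],
    [15, 0, 0],
    [15, 0, 0],
  ],
  twist=[0, 0, 0, 0, 0],
)

```text
clock: 19.0
position: [0.4454, 0.0657, 0.0377]
ee_rot: [0.619, 0.344, -0.617, 0.344]
ft_force: [-0.2, 0.4, -0.0]
grip_width: 1.003
```

```bash
python3 - <<'E'
from h import *
im,d,o=snap('wrist','w14'); plan(.4443,.0652,.036,-31.6)
E
```

```text
t 19.05 p [445.4  65.8  37.7] yaw_y -31.8 tilt 0.14 w 0.998 f [ 0.3 -0.1  0.1] q [-1.18  0.34  1.05  2.16 -0.4   0.84 -0.44]
off [ 1.6 -0.6  1.1] norm 2.1 twist -0.19504404253412133
```

View pics/w14.png

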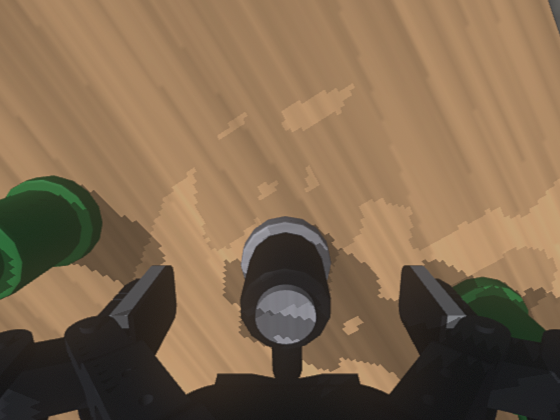

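>>> send_rows(
  grip=[60, 120, 255, 255, 255],
  offset=[
    [1, 0, 1],
    [1, 0, 1],
    [1, 0, 1],
    [1, 0, 1],
    [1, 0, 1],
  ],
  twist=[0, 0, 0, 0, 0],
)

```text
clock: 19.47
position: [0.444, 0.0645, 0.0357]
ee_rot: [-0.618, -0.344, 0.618, -0.344]
ft_force: [-2.7, 0.2, 7.5]
grip_width: 0.361
```

>>> send_rows(
  grip=[255, 255, 255, 255, 255],
  offset=[
    [0, 0, 0],
    [0, 0, 0],
    [-15, 0, 0],
    [-40, 0, 0],
    [-60, 0, 0],
  ],
  twist=[0, 0, 0, 0, 0],
)

```text
clock: 19.88
position: [0.4437, 0.0636, 0.096]
ee_rot: [-0.617, -0.343, 0.619, -0.344]
ft_force: [1.0, 0.1, 0.5]
grip_width: 0.365
```

>>> send_rows(
  grip=[255, 255, 255, 255, 255],
  offset=[
    [-20, 0, 0],
    [-40, 0, 0],
    [-40, 0, 0],
    [-40, 0, 0],
    [-40, 0, 0],
  ],
  twist=[0, 0, 0, 0, 0],
)

```text
clock: 20.3
position: [0.4434, 0.0649, 0.1347]
ee_rot: [-0.617, -0.344, 0.618, -0.344]
ft_force: [1.0, -0.1, -0.7]
grip_width: 0.367
```

```bash
python3 - <<'E'
from h import *
im,d,o=snap('wrist','w15'); plan(.6527,.0335,.13,57)
E
```

```text
t 20.35 p [443.3  64.5 134.5] yaw_y -31.78 tilt 0.11 w 0.364 f [-0.2  0.  -1.4] q [-1.47  0.03  1.27  2.09 -0.04  1.04 -0.73]
off [  4.4 194.3 -84. ] norm 211.7 twist -88.77853366284617
```

View pics/w15.png

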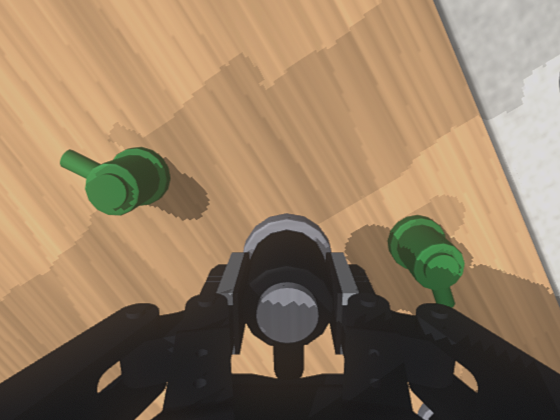

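>>> send_rows(
  grip=[255, 255, 255, 255, 255],
  offset=[
    [0, 36, -15],
    [0, 72, -31],
    [0, 108, -46],
    [0, 144, -62],
    [0, 180, -78],
  ],
  twist=[-4, -10, -16, -22, -28],
)

```text
clock: 20.77
position: [0.5897, 0.0428, 0.1336]
ee_rot: [-0.53, -0.467, 0.533, -0.466]
ft_force: [-0.3, 1.8, 1.3]
grip_width: 0.364
```

```bash
python3 - <<'E'
from h import *
plan(.6527,.0335,.13,57)
E
```

```text
t 20.77 p [589.7  42.8 133.6] yaw_y -7.46 tilt 0.27 w 0.364 f [-0.3  1.8  1.3] q [-0.89  0.5   0.95  1.73 -0.44  1.15  0.07]
off [ 3.4 63.7  1.1] norm 63.8 twist -64.46356422709701
```

Good, the elbow comes back. Keep rotating.

>>> send_rows(
  grip=[255, 255, 255, 255, 255],
  offset=[
    [0, 12, 0],
    [0, 24, 0],
    [0, 36, 0],
    [0, 36, 0],
    [0, 36, 0],
  ],
  twist=[-6, -12, -18, -24, -30],
)

```text
clock: 21.18
position: [0.6251, 0.0367, 0.1341]
ee_rot: [0.392, 0.588, -0.395, 0.588]
ft_force: [0.5, -0.5, -0.6]
grip_width: 0.363
```

>>> send_rows(
  grip=[255, 255, 255, 255, 255],
  offset=[
    [0, 0, 0],
    [0, 0, 0],
    [0, 0, 0],
    [0, 0, 0],
    [0, 0, 0],
  ],
  twist=[-6, -12, -18, -24, -30],
)

```text
clock: 21.6
position: [0.6245, 0.0374, 0.1343]
ee_rot: [0.226, 0.67, -0.229, 0.669]
ft_force: [-0.2, 0.1, -1.3]
grip_width: 0.363
```

>>> send_rows(
  grip=[255, 255, 255, 255, 255],
  offset=[
    [0, 0, 0],
    [0, 0, 0],
    [0, 0, 0],
    [0, 0, 0],
    [0, 0, 0],
  ],
  twist=[0, 0, 0, 0, 0],
)

```text
clock: 22.02
position: [0.6252, 0.0379, 0.1368]
ee_rot: [0.229, 0.668, -0.23, 0.669]
ft_force: [0.3, -0.6, -1.1]
grip_width: 0.364
```

```bash
python3 - <<'E'
from h import *
im,d,o=snap('wrist','w16'); plan(.6527,.0335,.06,57)
E
```

```text
t 22.07 p [625.3  38.  137. ] yaw_y 52.14 tilt 0.12 w 0.362 f [ 0.2 -0.6 -1.2] q [-0.67  0.49  0.7   1.62 -0.34  1.15  1.03]
off [77.1 13.4 24.2] norm 81.9 twist -4.855970656834089
```

View pics/w16.png

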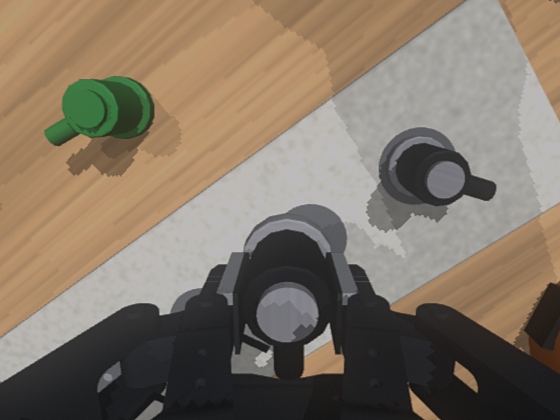

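>>> send_rows(
  grip=[255, 255, 255, 255, 255],
  offset=[
    [0, 14, 24],
    [20, 14, 24],
    [45, 14, 24],
    [65, 14, 24],
    [72, 14, 24],
  ],
  twist=[-5, -5, -5, -5, -5],
)

```text
clock: 22.48
position: [0.6513, 0.0343, 0.0621]
ee_rot: [0.199, 0.679, -0.201, 0.678]
ft_force: [-0.6, -0.3, -1.2]
grip_width: 0.364
```

>>> send_rows(
  grip=[255, 255, 255, 255, 255],
  offset=[
    [0, 0, 0],
    [0, 0, 0],
    [0, 0, 0],
    [0, 0, 0],
    [0, 0, 0],
  ],
  twist=[0, 0, 0, 0, 0],
)

```text
clock: 22.9
position: [0.6536, 0.0343, 0.0666]
ee_rot: [0.199, 0.677, -0.2, 0.68]
ft_force: [-0.0, 0.7, -0.9]
grip_width: 0.36
```

```bash
python3 - <<'E'
from h import *
im,d,o=snap('wrist','w17'); plan(.6527,.0342,.048,57.2)
E
```

```text
t 22.95 p [653.5  34.3  66.3] yaw_y 57.21 tilt 0.17 w 0.361 f [ 0.4 -0.2 -1.3] q [-0.58  0.62  0.63  1.6  -0.4   1.06  1.16]
off [18.3 -0.5 -0.7] norm 18.3 twist 0.011995567112265348
```

View pics/w17.png

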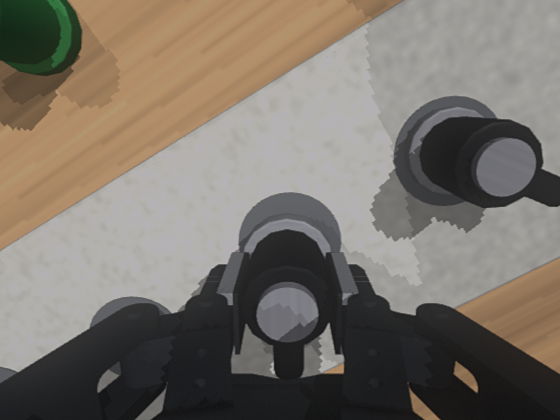

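>>> send_rows(
  grip=[255, 255, 255, 255, 255],
  offset=[
    [6, -0.5, -0.5],
    [12, -0.5, -0.5],
    [17, -0.5, -0.5],
    [18, -0.5, -0.5],
    [18, -0.5, -0.5],
  ],
  twist=[0, 0, 0, 0, 0],
)

```text
clock: 23.37
position: [0.6521, 0.034, 0.0473]
ee_rot: [0.199, 0.678, -0.2, 0.679]
ft_force: [-3.3, 0.8, 6.9]
grip_width: 0.363
```

>>> send_rows(
  grip=[120, 60, 40, 40, 40],
  offset=[
    [0, 0, 0],
    [0, 0, 0],
    [0, 0, 0],
    [0, 0, 0],
    [0, 0, 0],
  ],
  twist=[0, 0, 0, 0, 0],
)

```text
clock: 23.78
position: [0.6522, 0.0339, 0.0471]
ee_rot: [0.199, 0.678, -0.2, 0.679]
ft_force: [-0.8, -0.3, 0.6]
grip_width: 0.845
```

>>> send_rows(
  grip=[40, 40, 40, 0, 0],
  offset=[
    [-10, 0, 0],
    [-40, 0, 0],
    [-80, 0, 0],
    [-120, 0, 0],
    [-150, 0, 0],
  ],
  twist=[0, 0, 0, 0, 0],
)

```text
clock: 24.2
position: [0.6527, 0.0338, 0.2016]
ee_rot: [0.2, 0.677, -0.2, 0.68]
ft_force: [0.7, 0.3, 1.5]
grip_width: 1.001
```

```bash
python3 - <<'E'
from h import *
im,d,o=snap('wrist','w18'); plan(.457,-.156,.2)
E
```

```text
t 24.25 p [654.9  33.6 207.4] yaw_y 57.17 tilt 0.65 w 0.998 f [ 1.5 -1.2  5.2] q [-0.63  0.48  0.7   1.47 -0.32  1.29  1.1 ]
off [   5.1 -266.6  -63.6] norm 274.2 twist None
```

View pics/w18.png

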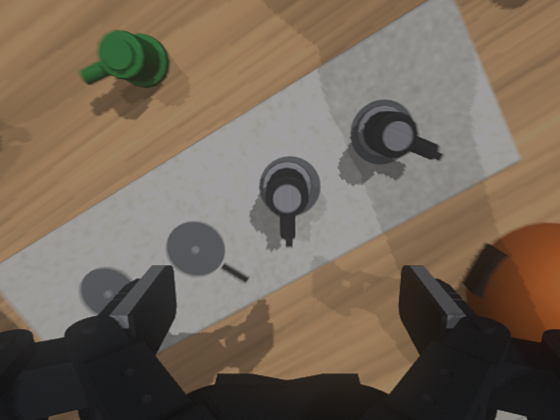

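>>> send_rows(
  grip=[0, 0, 0, 0, 0],
  offset=[
    [0, -38, -9],
    [0, -76, -18],
    [0, -114, -27],
    [0, -152, -36],
    [0, -190, -45],
  ],
  twist=[0, 0, 0, 0, 0],
)

```text
clock: 24.67
position: [0.5099, -0.1023, 0.1975]
ee_rot: [0.199, 0.678, -0.2, 0.679]
ft_force: [0.7, -2.5, 1.5]
grip_width: 1.004
```

>>> send_rows(
  grip=[0, 0, 0, 0, 0],
  offset=[
    [0, -30, -7],
    [0, -60, -14],
    [0, -73, -18],
    [0, -73, -18],
    [0, -73, -18],
  ],
  twist=[5, 10, 15, 22, 29],
)

```text
clock: 25.08
position: [0.456, -0.1536, 0.198]
ee_rot: [0.366, 0.605, -0.365, 0.606]
ft_force: [-0.3, 0.3, -0.2]
grip_width: 1.002
```

```bash
python3 - <<'E'
from h import *
im,d,o=snap('wrist','w19'); plan(.457,-.156,.2)
E
```

```text
t 25.13 p [ 456.4 -153.2  197.9] yaw_y 27.25 tilt 0.14 w 0.997 f [ 0.4  0.2 -0.1] q [-0.62  0.03  0.88  1.94 -0.03  1.18  0.74]
off [-2.1 -0.7  2.8] norm 3.5 twist None
```

View pics/w19.png

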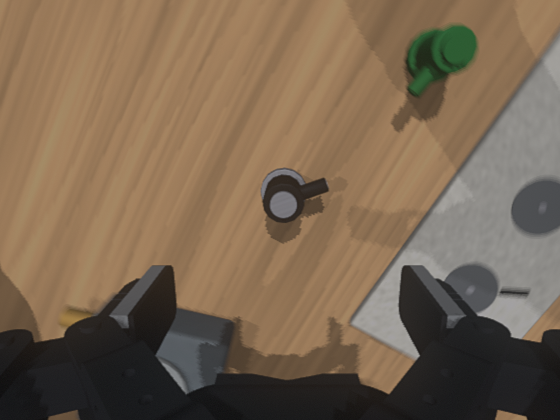

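```bash
python3 - <<'E'
from h import *
z=np.load('/tmp/w19.npz'); o={'position':z['p'],'ee_rot':z['q']}
P=onz('wrist',[283.5,205],.051,o)[0]; Q=onz('wrist',[326,184.5],.035,o)[0]; v=Q-P; print(P,np.linalg.norm(v[:2]),np.degrees(np.arctan2(v[1],v[0])))
P=onz('wrist',[[471,287],[529,293],[542.5,208]],.012,o); print(P)
E
```

```text
[ 0.45562226 -0.16014064  0.051     ] 0.035299449285100856 48.035380475135284
[[ 0.64760047 -0.15872946  0.012     ]
 [ 0.69829691 -0.13899778  0.012     ]
 [ 0.65855809 -0.068477    0.012     ]]
```

>>> send_rows(
  grip=[0, 0, 0, 0, 0],
  offset=[
    [0, 0, 0],
    [0, 0, 0],
    [0, 0, 0],
    [0, 0, 0],
    [0, 0, 0],
  ],
  twist=[7, 14, 21, 28, 35],
)

```text
clock: 25.55
position: [0.4567, -0.1528, 0.1977]
ee_rot: [0.529, 0.468, -0.529, 0.469]
ft_force: [-1.2, 1.1, 0.4]
grip_width: 0.999
```

>>> send_rows(
  grip=[0, 0, 0, 0, 0],
  offset=[
    [0, 0, 0],
    [0, 0, 0],
    [0, 0, 0],
    [0, 0, 0],
    [0, 0, 0],
  ],
  twist=[7, 14, 21, 28, 34],
)

```text
clock: 25.97
position: [0.4568, -0.1528, 0.1977]
ee_rot: [0.644, 0.293, -0.643, 0.294]
ft_force: [-0.3, -0.1, -0.7]
grip_width: 1.002
```

>>> send_rows(
  grip=[0, 0, 0, 0, 0],
  offset=[
    [0, 0, 0],
    [0, 0, 0],
    [0, 0, 0],
    [0, 0, 0],
    [0, 0, 0],
  ],
  twist=[0, 0, 0, 0, 0],
)

```text
clock: 26.38
position: [0.4567, -0.1527, 0.1974]
ee_rot: [0.643, 0.294, -0.642, 0.296]
ft_force: [-1.0, -0.9, -0.9]
grip_width: 1.0
```

```bash
python3 - <<'E'
from h import *
im,d,o=snap('wrist','w20'); plan(.4556,-.1595,.036,-42)
E
```

```text
t 26.43 p [ 456.7 -152.7  197.4] yaw_y -40.7 tilt 0.12 w 1.001 f [ 0.3 -0.4  0.1] q [-0.65  0.03  0.91  1.94 -0.03  1.18 -0.44]
off [161.4   3.2   5.8] norm 161.6 twist 1.301647900362454
```

View pics/w20.png

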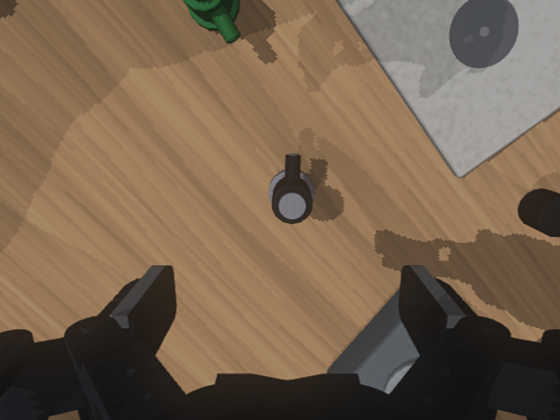

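```bash
python3 - <<'E'
from h import *
z=np.load('/tmp/w20.npz'); o={'position':z['p'],'ee_rot':z['q']}
P=onz('wrist',[292,206],.051,o)[0]; Q=onz('wrist',[293,154.5],.036,o)[0]; v=Q-P; a=np.degrees(np.arctan2(v[1],v[0])); print(P,np.linalg.norm(v[:2]),a)
plan(P[0],P[1],.036,a-90)
E
```

```text
[ 0.45486478 -0.16038965  0.051     ] 0.036494950852932764 47.966276950253025
t 26.43 p [ 456.7 -152.7  197.4] yaw_y -40.7 tilt 0.12 w 1.001 f [ 0.3 -0.4  0.1] q [-0.65  0.03  0.91  1.94 -0.03  1.18 -0.44]
off [161.4   3.3   6.9] norm 161.6 twist 1.3353709501094215
```

>>> send_rows(
  grip=[0, 0, 0, 0, 0],
  offset=[
    [30, 3, 7],
    [65, 3, 7],
    [105, 3, 7],
    [135, 3, 7],
    [145, 3, 7],
  ],
  twist=[1.3, 1.3, 1.3, 1.3, 1.3],
)

```text
clock: 26.85
position: [0.4521, -0.1598, 0.0486]
ee_rot: [-0.644, -0.287, 0.648, -0.287]
ft_force: [-0.4, 0.1, -0.5]
grip_width: 1.0
```

>>> send_rows(
  grip=[0, 0, 0, 0, 0],
  offset=[
    [8, 0, 0],
    [14, 0, 0],
    [16, 0, 0],
    [16, 0, 0],
    [16, 0, 0],
  ],
  twist=[0, 0, 0, 0, 0],
)

```text
clock: 27.27
position: [0.4555, -0.1603, 0.0375]
ee_rot: [0.647, 0.286, -0.645, 0.288]
ft_force: [-0.5, 0.7, -1.0]
grip_width: 1.002
```

>>> send_rows(
  grip=[60, 120, 255, 255, 255],
  offset=[
    [0, 0, 0],
    [0, 0, 0],
    [0, 0, 0],
    [0, 0, 0],
    [0, 0, 0],
  ],
  twist=[0, 0, 0, 0, 0],
)

```text
clock: 27.68
position: [0.4548, -0.1603, 0.0367]
ee_rot: [0.646, 0.286, -0.646, 0.288]
ft_force: [-1.2, 1.1, 5.2]
grip_width: 0.363
```

```bash
python3 - <<'E'
from h import *
im,d,o=snap('wrist','w21'); st()
E
```

```text
t 27.73 p [ 454.8 -160.2   36.7] yaw_y -42.09 tilt 0.12 w 0.367 f [-1.   0.7  5. ] q [-0.49  0.36  0.84  2.08 -0.35  0.85 -0.18]
```

View pics/w21.png

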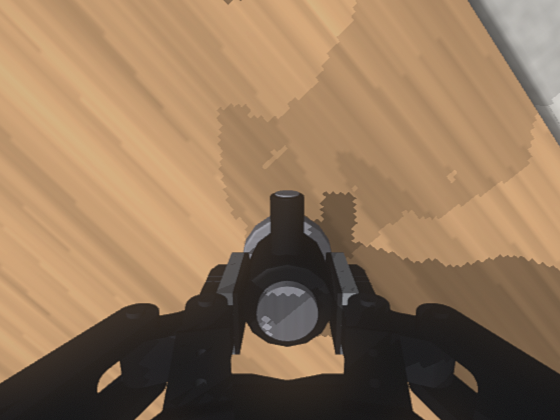

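>>> send_rows(
  grip=[255, 255, 255, 255, 255],
  offset=[
    [-25, 0, 0],
    [-60, 0, 0],
    [-90, 0, 0],
    [-95, 0, 0],
    [-95, 0, 0],
  ],
  twist=[0, 0, 0, 0, 0],
)

```text
clock: 28.15
position: [0.4557, -0.16, 0.133]
ee_rot: [0.648, 0.286, -0.645, 0.288]
ft_force: [0.1, 0.1, -1.2]
grip_width: 0.359
```

>>> send_rows(
  grip=[255, 255, 255, 255, 255],
  offset=[
    [0, 30, -24],
    [0, 60, -48],
    [0, 90, -72],
    [0, 115, -93],
    [0, 132, -106],
  ],
  twist=[5, 10, 15, 20, 23],
)

```text
clock: 28.57
position: [0.6256, -0.1687, 0.1283]
ee_rot: [-0.69, -0.151, 0.691, -0.152]
ft_force: [-0.2, -0.1, -0.8]
grip_width: 0.361
```

>>> send_rows(
  grip=[255, 255, 255, 255, 255],
  offset=[
    [0, 0, 0],
    [0, 0, 0],
    [0, 0, 0],
    [0, 0, 0],
    [0, 0, 0],
  ],
  twist=[0, 0, 0, 0, 0],
)

```text
clock: 28.98
position: [0.6227, -0.17, 0.1315]
ee_rot: [0.691, 0.152, -0.69, 0.153]
ft_force: [-0.2, 0.6, -0.7]
grip_width: 0.356
```

```bash
python3 - <<'E'
from h import *
im,d,o=snap('wrist','w22'); st()
print(proj('wrist',[.649,-.1588,.012],o))
E
```

```text
t 29.03 p [ 622.9 -169.8  131.7] yaw_y -65.1 tilt 0.09 w 0.361 f [-0.   0.9 -1.6] q [-0.44  0.61  0.89  1.58 -0.5   1.19 -0.58]
[[288.29788039 164.22029927]]
```

View pics/w22.png

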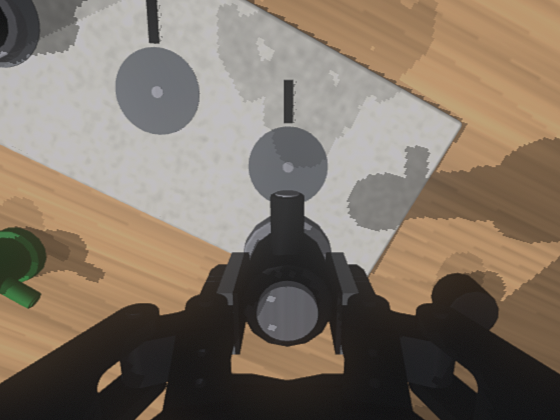

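```bash
python3 - <<'E'
from h import *
z=np.load('/tmp/w22.npz'); o={'position':z['p'],'ee_rot':z['q']}
P=onz('wrist',[[288,167.5],[288.5,80]],.012,o); v=P[1]-P[0]; a=np.degrees(np.arctan2(v[1],v[0])); print(P[0],np.linalg.norm(v),a)
plan(P[0][0],P[0][1],.06,a-90)
E
```

```text
[ 0.64696264 -0.159532    0.012     ] 0.05428347047885088 24.590001866705368
t 29.03 p [ 622.9 -169.8  131.7] yaw_y -65.1 tilt 0.09 w 0.361 f [-0.   0.9 -1.6] q [-0.44  0.61  0.89  1.58 -0.5   1.19 -0.58]
off [ 71.7   0.7 -26.1] norm 76.3 twist 0.313499938010537
```

>>> send_rows(
  grip=[255, 255, 255, 255, 255],
  offset=[
    [0, 0.7, -27],
    [20, 0.7, -27],
    [40, 0.7, -27],
    [60, 0.7, -27],
    [67, 0.7, -27],
  ],
  twist=[0.3, 0.3, 0.3, 0.3, 0.3],
)

```text
clock: 29.45
position: [0.6469, -0.1585, 0.062]
ee_rot: [-0.69, -0.151, 0.692, -0.151]
ft_force: [-1.7, -0.3, -0.8]
grip_width: 0.36
```

>>> send_rows(
  grip=[255, 255, 255, 255, 255],
  offset=[
    [0, 0, 0],
    [0, 0, 0],
    [0, 0, 0],
    [0, 0, 0],
    [0, 0, 0],
  ],
  twist=[0, 0, 0, 0, 0],
)

```text
clock: 29.87
position: [0.6489, -0.1594, 0.0658]
ee_rot: [0.692, 0.15, -0.69, 0.152]
ft_force: [0.1, 0.0, -1.3]
grip_width: 0.364
```

```bash
python3 - <<'E'
from h import *
im,d,o=snap('wrist','w23'); plan(.648,-.1595,.0485,-65.3)
E
```

```text
t 29.92 p [ 648.8 -159.4   65.5] yaw_y -65.39 tilt 0.18 w 0.36 f [-0.6  0.2 -1.3] q [-0.4   0.72  0.83  1.56 -0.57  1.11 -0.58]
off [17.  -0.3  0.8] norm 17.0 twist -0.08644659838550695
```

View pics/w23.png

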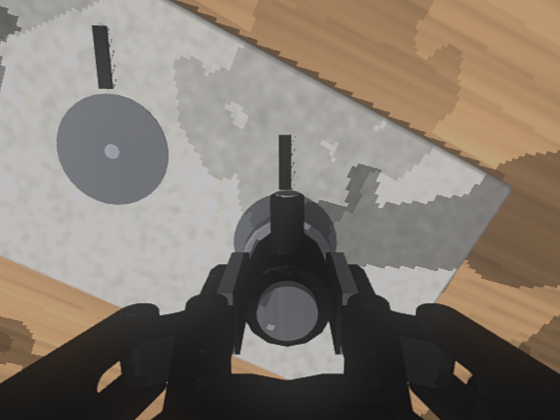

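>>> send_rows(
  grip=[255, 255, 255, 255, 255],
  offset=[
    [6, -0.5, 0.5],
    [12, -0.5, 0.5],
    [16, -0.5, 0.5],
    [17, -0.5, 0.5],
    [17, -0.5, 0.5],
  ],
  twist=[0, 0, 0, 0, 0],
)

```text
clock: 30.33
position: [0.6477, -0.1591, 0.0486]
ee_rot: [0.691, 0.15, -0.691, 0.151]
ft_force: [-6.4, 2.8, 13.6]
grip_width: 0.365
```

>>> send_rows(
  grip=[120, 60, 0, 0, 0],
  offset=[
    [0, 0, 0],
    [0, 0, 0],
    [0, 0, 0],
    [0, 0, 0],
    [0, 0, 0],
  ],
  twist=[0, 0, 0, 0, 0],
)

```text
clock: 30.75
position: [0.6477, -0.1591, 0.0474]
ee_rot: [0.691, 0.15, -0.691, 0.151]
ft_force: [-0.5, 0.1, -1.0]
grip_width: 0.996
```

>>> send_rows(
  grip=[0, 0, 0, 0, 0],
  offset=[
    [-10, 0, 0],
    [-40, 0, 0],
    [-80, 0, 0],
    [-120, 0, 0],
    [-150, 0, 0],
  ],
  twist=[0, 0, 0, 0, 0],
)

```text
clock: 31.17
position: [0.6478, -0.1595, 0.2018]
ee_rot: [0.692, 0.149, -0.69, 0.152]
ft_force: [1.0, -0.7, 0.7]
grip_width: 1.003
```

```bash
python3 - <<'E'
from h import *
im,d,o=snap('wrist','w24'); snap('top','top2'); snap('side','side2'); plan(.431,-.362,.2)
E
```

```text
t 31.32 p [ 648.7 -159.5  201.1] yaw_y -65.4 tilt 0.38 w 0.999 f [-0.5 -0.7 -0.7] q [-0.45  0.59  0.92  1.45 -0.48  1.33 -0.64]
off [2.000e-01 9.350e+01 2.822e+02] norm 297.3 twist None
```

View pics/w24.png

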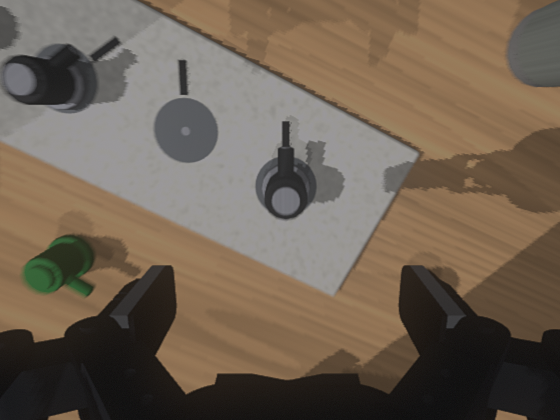

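View pics/top2.png

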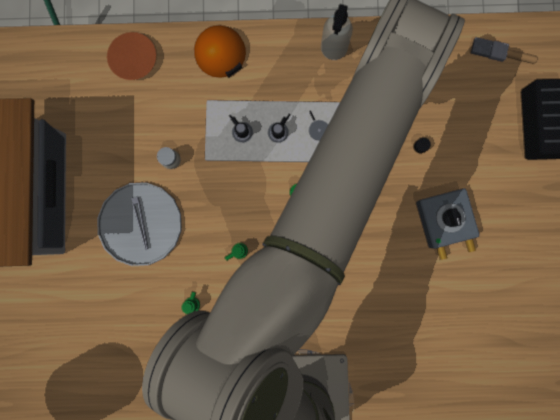

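View pics/side2.png

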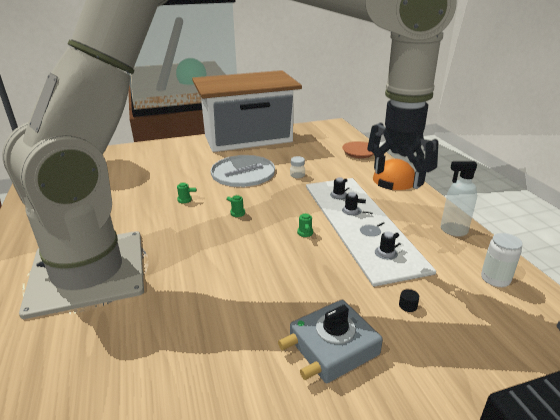

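>>> send_rows(
  grip=[0, 0, 0, 0, 0],
  offset=[
    [0, 12, 36],
    [0, 24, 72],
    [0, 36, 108],
    [0, 48, 144],
    [0, 60, 180],
  ],
  twist=[0, 0, 0, 0, 0],
)

```text
clock: 31.73
position: [0.5069, -0.2889, 0.1967]
ee_rot: [-0.691, -0.15, 0.691, -0.151]
ft_force: [0.5, -0.3, 0.1]
grip_width: 1.0
```

>>> send_rows(
  grip=[0, 0, 0, 0, 0],
  offset=[
    [-10, 12, 36],
    [-20, 24, 72],
    [-30, 34, 100],
    [-30, 34, 100],
    [-30, 34, 100],
  ],
  twist=[0, 0, 0, 0, 0],
)

```text
clock: 32.15
position: [0.4305, -0.3621, 0.2278]
ee_rot: [0.692, 0.149, -0.691, 0.15]
ft_force: [0.8, 0.8, -0.1]
grip_width: 1.004
```

```bash
python3 - <<'E'
from h import *
im,d,o=snap('wrist','w25'); st()
P=cloud('wrist',d,o)
m=(P[...,2]>.080)&(P[...,2]<.095); v,u=np.nonzero(m); print(m.sum(),u.mean(),v.mean()); Q=P[m]; c=Q.mean(0); print(c)
w,V=np.linalg.eigh(np.cov((Q-c)[:,:2].T)); print(w,V, np.ptp((Q-c)[:,:2]@V,axis=0))
print([(r['score'],r['position'],onz('wrist',r['position'],.082,o)) for r in viewer.spot_point('pump_knob_grip','wrist')])
E
```

```text
t 32.2 p [ 431.9 -360.6  227.2] yaw_y -65.44 tilt 0.08 w 1.003 f [ 0.4  0.1 -0.2] q [-0.26  0.33  1.07  1.71 -0.3   1.28 -0.27]
1079 289.83317886932343 197.85449490268766
[ 0.4323167  -0.36371371  0.08828582]
[1.59813039e-05 1.42715854e-04] [[ 0.23221491 -0.9726645 ]
 [-0.9726645  -0.23221491]] [0.01406701 0.04204612]
[(0.58, [290.6, 199.6], array([[ 0.43007422, -0.36544909,  0.082     ]]))]
```

View pics/w25.png

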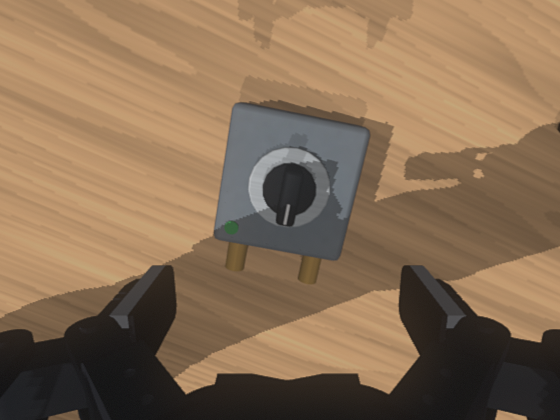

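```bash
python3 - <<'E'
from h import *
plan(.4323,-.3637,.082,-76.6)
E
```

```text
t 32.25 p [ 432.6 -359.8  226.9] yaw_y -65.34 tilt 0.05 w 1.003 f [-0.1  0.1 -1. ] q [-0.26  0.33  1.07  1.71 -0.3   1.28 -0.27]
off [144.9   3.3   1.9] norm 145.0 twist 11.26446231704631
```

>>> send_rows(
  grip=[0, 0, 0, 0, 0],
  offset=[
    [20, 3, 2],
    [50, 3, 2],
    [85, 3, 2],
    [115, 3, 2],
    [125, 3, 2],
  ],
  twist=[5, 11, 11, 11, 11],
)

```text
clock: 32.67
position: [0.4309, -0.3616, 0.0979]
ee_rot: [-0.7, -0.085, 0.704, -0.084]
ft_force: [-0.4, 0.2, -1.5]
grip_width: 1.001
```

>>> send_rows(
  grip=[0, 0, 0, 0, 0],
  offset=[
    [0, 0, 0],
    [0, 0, 0],
    [0, 0, 0],
    [0, 0, 0],
    [0, 0, 0],
  ],
  twist=[0, 0, 0, 0, 0],
)

```text
clock: 33.08
position: [0.4325, -0.365, 0.1041]
ee_rot: [0.703, 0.083, -0.701, 0.085]
ft_force: [-0.2, 0.1, -0.5]
grip_width: 0.999
```

```bash
python3 - <<'E'
from h import *
im,d,o=snap('wrist','w26');plan(.4323,-.3637,.082,-76.6)
P=cloud('wrist',d,o)
m=(P[...,2]>.080)&(P[...,2]<.095); m[:,:180]=0; m[:,400:]=0;m[370:]=0; v,u=np.nonzero(m); print(m.sum(),u.mean(),v.mean()); Q=P[m]; c=Q.mean(0); print(c)
w,V=np.linalg.eigh(np.cov((Q-c)[:,:2].T)); print(w,V, np.ptp((Q-c)[:,:2]@V,axis=0))
E
```

```text
t 33.13 p [ 432.3 -364.9  103.8] yaw_y -76.38 tilt 0.21 w 0.999 f [-0.1 -0.3  0.6] q [-0.17  0.5   1.    1.83 -0.48  1.07 -0.33]
off [21.8 -1.2 -0.2] norm 21.8 twist 0.22359253492712128
3256 283.68918918918916 270.04269041769044
[ 0.43339377 -0.36353311  0.08823518]
[1.55186700e-05 1.44730021e-04] [[ 0.2329673  -0.97248457]
 [-0.97248457 -0.2329673 ]] [0.01405204 0.04147427]
```

View pics/w26.png

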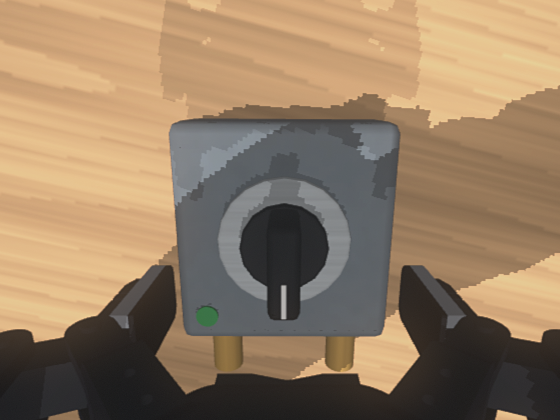

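>>> send_rows(
  grip=[0, 0, 0, 0, 0],
  offset=[
    [6, -1, -1.2],
    [12, -1, -1.2],
    [18, -1, -1.2],
    [22, -1, -1.2],
    [22, -1, -1.2],
  ],
  twist=[0, 0, 0, 0, 0],
)

```text
clock: 33.55
position: [0.4321, -0.363, 0.0795]
ee_rot: [-0.702, -0.083, 0.702, -0.084]
ft_force: [-0.5, -0.1, -0.2]
grip_width: 0.997
```

>>> send_rows(
  grip=[80, 160, 255, 255, 255],
  offset=[
    [0, 0, 0],
    [0, 0, 0],
    [0, 0, 0],
    [0, 0, 0],
    [0, 0, 0],
  ],
  twist=[0, 0, 0, 0, 0],
  newtons=80,
)

```text
clock: 33.97
position: [0.4328, -0.3635, 0.0809]
ee_rot: [0.703, 0.083, -0.702, 0.085]
ft_force: [0.2, -0.0, 0.3]
grip_width: 0.297
```

>>> send_rows(
  grip=[255, 255, 255, 255, 255],
  offset=[
    [0, 0, 0],
    [0, 0, 0],
    [0, 0, 0],
    [0, 0, 0],
    [0, 0, 0],
  ],
  twist=[0, 0, 0, 0, 0],
  newtons=80,
)

```text
clock: 34.38
position: [0.4327, -0.3635, 0.081]
ee_rot: [0.703, 0.083, -0.702, 0.084]
ft_force: [-0.9, 2.1, 6.3]
grip_width: 0.147
```

```bash
python3 - <<'E'
from h import *
print(st()['torque'])
E
```

```text
t 34.38 p [ 432.7 -363.5   81. ] yaw_y -76.4 tilt 0.13 w 0.147 f [-0.9  2.1  6.3] q [-0.15  0.53  0.97  1.85 -0.51  1.03 -0.31]
[ 0.34062214  0.31524922 -0.13420269]
```

Gripped (12.5–14 mm). Turn clockwise = positive twist.

>>> send_rows(
  grip=[255, 255, 255, 255, 255],
  offset=[
    [0, 0, 0],
    [0, 0, 0],
    [0, 0, 0],
    [0, 0, 0],
    [0, 0, 0],
  ],
  twist=[6, 12, 18, 24, 30],
)

```text
clock: 34.8
position: [0.4327, -0.3639, 0.0811]
ee_rot: [0.7, -0.103, -0.699, -0.102]
ft_force: [-1.0, -1.0, 0.9]
grip_width: 0.153
```

>>> send_rows(
  grip=[255, 255, 255, 255, 255],
  offset=[
    [0, 0, 0],
    [0, 0, 0],
    [0, 0, 0],
    [0, 0, 0],
    [0, 0, 0],
  ],
  twist=[6, 12, 18, 24, 30],
)

```text
clock: 35.22
position: [0.4324, -0.3643, 0.0811]
ee_rot: [0.65, -0.281, -0.648, -0.279]
ft_force: [-1.4, -3.1, 2.1]
grip_width: 0.151
```

>>> send_rows(
  grip=[255, 255, 255, 255, 255],
  offset=[
    [0, 0, 0],
    [0, 0, 0],
    [0, 0, 0],
    [0, 0, 0],
    [0, 0, 0],
  ],
  twist=[4, 8, 8, 8, 8],
)

```text
clock: 35.63
position: [0.4323, -0.3644, 0.0811]
ee_rot: [0.63, -0.324, -0.628, -0.322]
ft_force: [-1.5, -5.2, 3.1]
grip_width: 0.149
```

```bash
python3 - <<'E'
from h import *
print(st()['torque'])
E
```

```text
t 35.63 p [ 432.3 -364.4   81.1] yaw_y -144.3 tilt 0.22 w 0.149 f [-1.5 -5.2  3.1] q [-0.29  0.7   1.22  1.85 -0.74  1.13 -1.32]
[-1.10573884  0.47423386 -0.17859618]
```

>>> send_rows(
  grip=[160, 80, 0, 0, 0],
  offset=[
    [0, 0, 0],
    [0, 0, 0],
    [0, 0, 0],
    [0, 0, 0],
    [0, 0, 0],
  ],
  twist=[0, 0, 0, 0, 0],
)

```text
clock: 36.05
position: [0.4328, -0.363, 0.0806]
ee_rot: [0.63, -0.323, -0.629, -0.323]
ft_force: [0.7, -0.7, 0.1]
grip_width: 0.846
```

>>> send_rows(
  grip=[0, 0, 0, 0, 0],
  offset=[
    [0, 0, 0],
    [-10, 0, 0],
    [-25, 0, 0],
    [-35, 0, 0],
    [-40, 0, 0],
  ],
  twist=[0, 0, 0, 0, 0],
)

```text
clock: 36.47
position: [0.4331, -0.3641, 0.1232]
ee_rot: [0.63, -0.324, -0.627, -0.323]
ft_force: [1.0, -0.2, 0.4]
grip_width: 1.004
```

```bash
python3 - <<'E'
from h import *
im,d,o=snap('wrist','w27');st()
P=cloud('wrist',d,o)
m=(P[...,2]>.080)&(P[...,2]<.095); m[:,:180]=0; m[:,400:]=0;m[370:]=0; Q=P[m]; c=Q.mean(0); print(c)
w,V=np.linalg.eigh(np.cov((Q-c)[:,:2].T)); print(V, np.ptp((Q-c)[:,:2]@V,axis=0), np.degrees(np.arctan2(V[1,1],V[0,1])))
snap('side','side3'); snap('top','top3')
E
```

```text
t 36.52 p [ 433.3 -364.1  123.3] yaw_y -144.39 tilt 0.29 w 0.997 f [-0.4 -1.   0.5] q [-0.33  0.65  1.27  1.82 -0.67  1.19 -1.36]
[ 0.43204207 -0.36612768  0.08820385]
[[-0.82212013 -0.56931406]
 [-0.56931406  0.82212013]] [0.01410836 0.04165744] 124.70240672854814
```

View pics/w27.png

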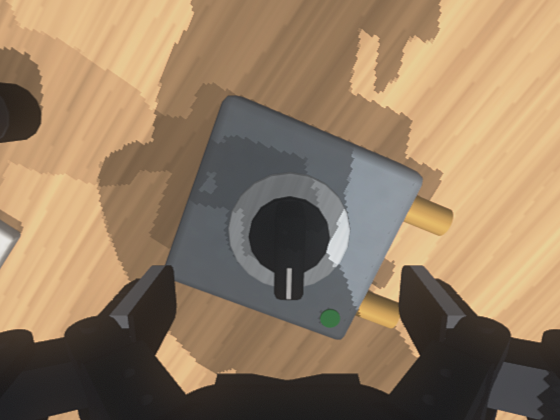

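View pics/top3.png

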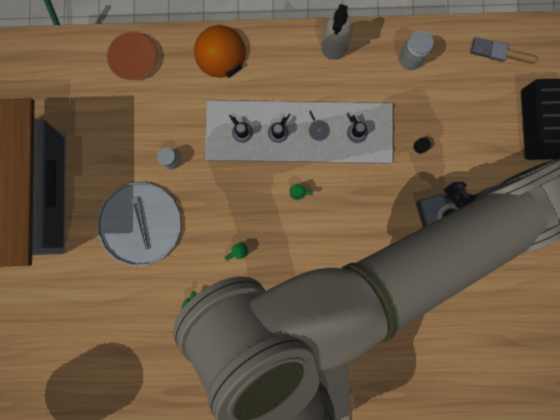

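>>> send_rows(
  grip=[0, 0, 0, 0, 0],
  offset=[
    [-5, 0, 0],
    [-10, 0, 0],
    [-20, 0, 0],
    [-30, 0, 0],
    [-40, 0, 0],
  ],
  twist=[-7, -14, -21, -28, -35],
)

```text
clock: 37.03
position: [0.4323, -0.363, 0.1607]
ee_rot: [0.698, -0.117, -0.697, -0.117]
ft_force: [0.2, -0.6, -0.4]
grip_width: 1.002
```

>>> send_rows(
  grip=[0, 0, 0, 0, 0],
  offset=[
    [0, 0, 0],
    [0, 0, 0],
    [0, 0, 0],
    [0, 0, 0],
    [0, 0, 0],
  ],
  twist=[0, 0, 0, 0, 0],
)

```text
clock: 37.45
position: [0.4323, -0.363, 0.16]
ee_rot: [0.697, -0.12, -0.697, -0.119]
ft_force: [-0.4, -0.2, -0.1]
grip_width: 1.002
```

```bash
python3 - <<'E'
from h import *
im,d,o=snap('top','top4');st()
c=cv2.resize(im[90:175,195:440],None,fx=3.2,fy=3.2,interpolation=cv2.INTER_CUBIC)
cv2.imwrite('pics/top4z.png',cv2.convertScaleAbs(c,alpha=1.6))
P=cloud('top',d)
for u,v in [(241,130),(279,131),(359,129)]:
    q=P[v-15:v+15,u-15:u+15].reshape(-1,3); q=q[(q[:,2]>.0605)&(q[:,2]<.07)]; print(q.mean(0).round(4),len(q))
E
```

```text
t 37.5 p [ 432.4 -363.1  160.2] yaw_y -109.47 tilt 0.1 w 1.004 f [0.4 1.1 0.4] q [-0.3   0.51  1.19  1.78 -0.5   1.2  -0.88]
[0.6563 0.1227 0.0637] 93
[0.6525 0.034  0.064 ] 89
[ 0.6507 -0.1565  0.0638] 109
```

View pics/top4z.png

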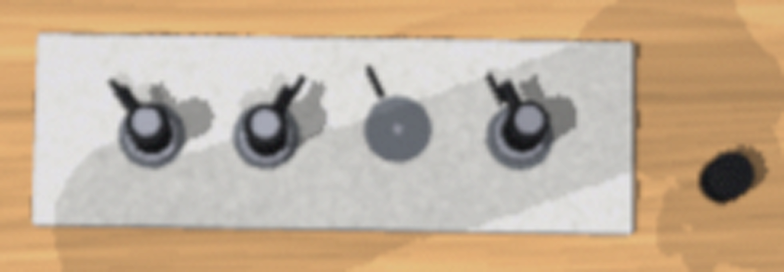

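>>> send_rows(
  grip=[0, 0, 0, 0, 0],
  offset=[
    [-8, -34, -15],
    [-16, -68, -30],
    [-24, -102, -45],
    [-32, -136, -60],
    [-40, -165, -73],
  ],
  twist=[-5, -10, -15, -20, -25],
)

```text
clock: 37.92
position: [0.5577, -0.2292, 0.2006]
ee_rot: [0.706, 0.036, -0.706, 0.037]
ft_force: [0.3, -0.1, 0.7]
grip_width: 1.003
```

```bash
python3 - <<'E'
from h import *
plan(.62,-.11,.28,-60)
E
```

```text
t 37.92 p [ 557.7 -229.2  200.6] yaw_y -84.11 tilt 0.09 w 1.003 f [ 0.3 -0.1  0.7] q [-0.49  0.5   1.08  1.63 -0.45  1.29 -0.8 ]
off [ -79.5 -112.   -74.2] norm 156.1 twist -24.107543606065633
```

>>> send_rows(
  grip=[0, 0, 0, 0, 0],
  offset=[
    [-20, -28, -18],
    [-40, -56, -36],
    [-60, -84, -54],
    [-75, -105, -70],
    [-79, -112, -74],
  ],
  twist=[-5, -10, -15, -20, -24],
)

```text
clock: 38.33
position: [0.6217, -0.1077, 0.2812]
ee_rot: [0.684, 0.183, -0.682, 0.185]
ft_force: [1.0, 0.4, -0.3]
grip_width: 0.998
```

>>> send_rows(
  grip=[0, 0, 0, 0, 0],
  offset=[
    [0, 0, 0],
    [0, 0, 0],
    [0, 0, 0],
    [0, 0, 0],
    [0, 0, 0],
  ],
  twist=[0, 0, 0, 0, 0],
)

```text
clock: 38.75
position: [0.618, -0.1142, 0.2791]
ee_rot: [-0.684, -0.179, 0.684, -0.18]
ft_force: [0.2, 0.4, 0.8]
grip_width: 1.001
```

```bash
python3 - <<'E'
from h import *
im,d,o=snap('wrist','w28');st()
snap('side','side4')
E
```

```text
t 38.8 p [ 618.2 -113.9  279.2] yaw_y -60.54 tilt 0.11 w 1.001 f [ 0.3 -0.5  0.9] q [-0.6   0.46  1.    1.45 -0.39  1.44 -0.66]
```

View pics/w28.png

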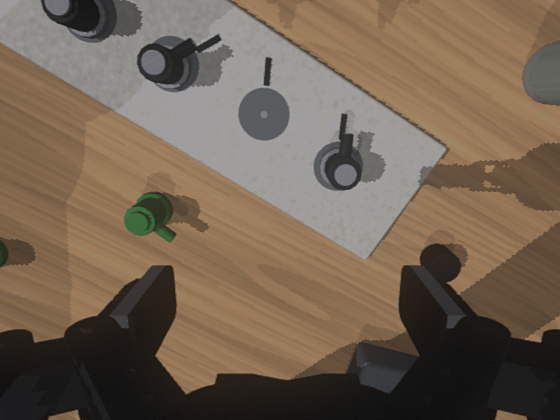

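View pics/side4.png

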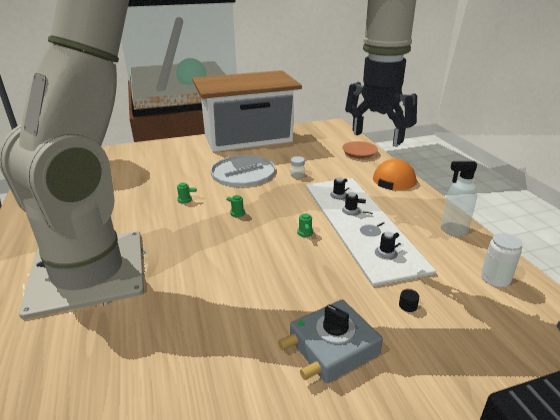

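```bash
python3 - <<'E'
from h import *
z=np.load('/tmp/w28.npz'); o={'position':z['p'],'ee_rot':z['q']}
im=z['im'].copy()
c=im[0:230,30:470]
def draw(P,a,n):
    t=np.linspace(0,2*np.pi,60); X=np.array(P); a=np.radians(a); e=np.array([np.cos(a),np.sin(a)])
    for r,h,col in [(.026,.012,(0,255,0)),(.02,.012,(0,0,255)),(.012,.063,(255,0,255))]:
        for uv in proj('wrist',np.c_[X[0]+r*np.cos(t),X[1]+r*np.sin(t),np.full(60,h)],o): 
            p=(uv-[30,0])*1.8; cv2.circle(big,tuple(int(v) for v in p),0,col,-1)
    for r,h in [(.036,.046),(.036,.04)]:
        p=(proj('wrist',[X[0]+r*e[0],X[1]+r*e[1],h],o)[0]-[30,0])*1.8; cv2.circle(big,tuple(int(v) for v in p),2,(0,255,255),-1)
big=cv2.convertScaleAbs(cv2.resize(c,None,fx=1.8,fy=1.8,interpolation=cv2.INTER_CUBIC),alpha=1.5)
draw((.6477,-.1591),24.6,1); draw((.6521,.034),-32.8,1); draw((.6557,.1222),35,1)
cv2.imwrite('pics/w28z.png',big)
P=onz('wrist',[345,176],.063,o);Q=onz('wrist',[344,114],.012,o);T=onz('wrist',[348,135],.046,o); print(P,Q,T)
C=np.array([.648,-.1593]); e=(Q[0,:2]-C); e/=np.linalg.norm(e); t=T[0,:2]-C; print(np.degrees(np.arctan2(e[1],e[0])),t@e,e[0]*t[1]-e[1]*t[0])
E
```

```text
[[ 0.64659492 -0.15962167  0.063     ]] [[ 0.69593362 -0.13695675  0.012     ]] [[ 0.6797156  -0.14544895  0.046     ]]
24.991585440543 0.034597930745806756 -0.0008451964208593277
```

View pics/w28z.png

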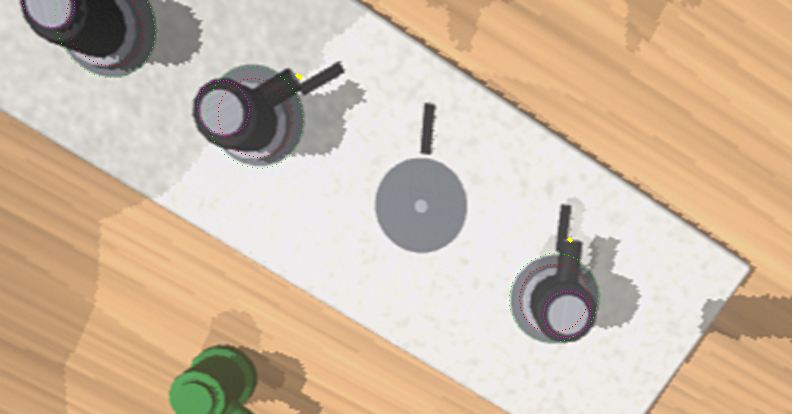

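```bash
python3 - <<'E'
from h import *
snap('top','top5'); st(); print(manip.hand_in())
E
```

```text
t 38.9 p [ 618.5 -113.5  279.3] yaw_y -60.47 tilt 0.11 w 1.002 f [-0.1  0.3  0.3] q [-0.6   0.46  0.99  1.45 -0.39  1.44 -0.66]
the job is handed in; nothing more can be done
None
```

View pics/top5.png

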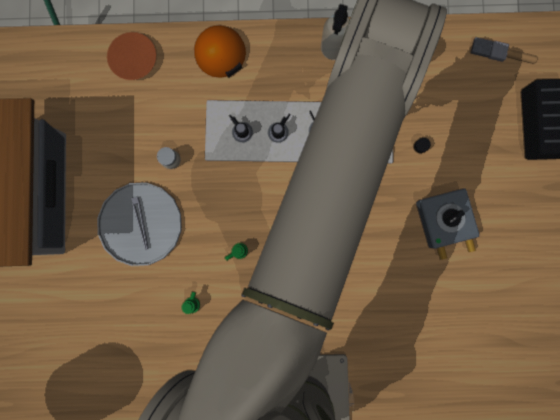

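I handed the job in at 38.9 s, with every step done in order and every check met on the last pictures.

- **Tweezers:** They lie flat in the tray, within a few millimetres of its centre. My first grasp closed too high and turned them slightly; the second held.
- **Nozzles:** Three black nozzles were present, and they stand on stations 1, 3 and 4 with their beaks on the marks. In the last wrist view all three fitted the expected outlines. I measured the beak end of the one on station 1, which was about 1 mm off its line. Station 2 is empty.
- **Knob:** It is in its second position; the depth picture showed it turned 68.7°, or 1.20 rad.
- **Bystanders:** I saw no nozzle knocked aside. The plug and jar look unmoved in the pictures, and the green look-alikes were not touched.
- **Robot:** The gripper is open and clear, with about 0 N on the wrist.

One disagreement: the top camera put the station 1 nozzle about 3–4 mm from where the wrist camera and the placing pose put it. I trusted the wrist view; either reading is inside the 9 mm limit. In the very last top picture the arm covers stations 1 and 2, so they were last seen in the wrist and side views just before hand-in.

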